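# Put the waxed spools away with the tongs

## Task

Open the white sewing box by the bar handle of its lid, then put every wooden spool that is on the table into the box, each on the floor of it and none on top of another (standing or lying). The spools are freshly waxed, so do not touch them with the robot: take the sprung tongs from their stand, squeeze them shut on each spool and let it go in the box. When all are in, stand the tongs back in their stand and shut the lid fully; leave the other things on the table where they are.

Things in the scene. Friction and masses are not known exactly. Their poses are not given: they have to be found in the camera images.
- box: white plastic sewing box, open on top under its hinged lid, fixed to the table; outside 150 mm (its x) by 260 mm (its y) by 90 mm high, walls and floor 5 mm thick, no dividers. Origin at the centre of its underside, z up; its front (-x) faces roughly the robot, the hinge is along its far (+x) rim. Inside there is room for four spools in a row along y.
- lid (a joint): opening angle of the lid in rad: 0 shut, grows as the front edge rises, 1.57 upright, stop at 1.9. Starts between 0 and 0.25. The hinge is stiff (0.25 N m of friction): the lid stays where it is left, and about 2.5 N at the handle moves it.
- lid_handle (a point): middle of the lid's bar handle: a round bar 10 mm thick and 110 mm long, parallel to the box's y, carried 45 mm in front of the box's front face by two struts at 50 mm either side of its middle; 88 mm clear between the struts, and free space of 40 mm between the bar and the box. It turns with the lid at a radius of 195 mm about the hinge; shut, it is 93 mm above the table.
- lid_hinge (a point): middle of the lid's hinge line (parallel to the box's y), on the far rim of the box, 90 mm above the table.
- tongs: steel sprung tongs with a black block at the top, upright, jaws down; 138 mm tall, 130 g. Origin at the bottom centre between the jaw tips, z up, y the line along which they close. The arms below the grip plates are 72 mm apart outside at rest. Squeezed to 54 to 50 mm over the grip plates they hang from their springs and the jaws still pass over a flange; squeezed further they are held more firmly for carrying.
- tongs_grip (a point): the place to hold the tongs from above: midway between the two upright grip plates, 105 mm above the tongs' origin, 33 mm below their top. The plates' outer faces are 58 mm apart at rest, 24 mm wide, and reach from 75 to 138 mm above the origin.
- tongs_left (a joint): how far the tongs' +y arm is pressed in, in m: 0 at rest, 0.018 at its stop. Both arms slide straight along the tongs' y and stay parallel; springs push them out with 1.2 N per mm each (5 N at 4 mm, 16 N at 13.5 mm).
- tongs_jaws (a point): point between the V-shaped jaws, 10 mm above the tongs' origin. The jaws take the lowest 20 mm of the arms, 24 mm wide. At rest their gap is about 60 mm in the middle of the V and 48 mm at its edges; it shrinks by as much as the grip plates approach. Shut round a spool's waist they stop with the grip plates about 34 mm apart.
- stand: grey open-topped stand for the tongs, fixed to the table; outside 50 mm (x) by 96 mm (y) by 55 mm high, walls and floor 4 mm thick. Origin at the centre of its underside. The tongs start in it, standing on its floor with their y along its y, and have 7 to 9 mm of play all round.
- spool1: empty wooden thread spool, 60 mm tall: two round flanges 42 mm across and 8 mm thick (at the foot and the top), between them a waist 28 mm across and 44 mm high; 50 g (varies); origin at the centre of its underside, z up along its axis. It starts standing upright. Two to four of the four spools are present.
- spool2: empty wooden thread spool, 60 mm tall: two round flanges 42 mm across and 8 mm thick (at the foot and the top), between them a waist 28 mm across and 44 mm high; 50 g (varies); origin at the centre of its underside, z up along its axis. It starts standing upright. Two to four of the four spools are present.
- spool3: empty wooden thread spool, 60 mm tall: two round flanges 42 mm across and 8 mm thick (at the foot and the top), between them a waist 28 mm across and 44 mm high; 50 g (varies); origin at the centre of its underside, z up along its axis. It starts standing upright. Two to four of the four spools are present.
- spool4: empty wooden thread spool, 60 mm tall: two round flanges 42 mm across and 8 mm thick (at the foot and the top), between them a waist 28 mm across and 44 mm high; 50 g (varies); origin at the centre of its underside, z up along its axis. It starts standing upright. Two to four of the four spools are present.
- spool1_mid (a point): middle of spool1: on its axis, 30 mm above its underside (35 mm above the table when it stands in the box, 26 mm when it lies there).
- spool2_mid (a point): middle of spool2: on its axis, 30 mm above its underside (35 mm above the table when it stands in the box, 26 mm when it lies there).
- spool3_mid (a point): middle of spool3: on its axis, 30 mm above its underside (35 mm above the table when it stands in the box, 26 mm when it lies there).
- spool4_mid (a point): middle of spool4: on its axis, 30 mm above its underside (35 mm above the table when it stands in the box, 26 mm when it lies there).
- jar: glass button jar with a steel screw lid, 72 mm across, 90 mm tall, origin under its centre. It is not part of the job: leave it alone.
- thimble: steel thimble, 24 mm across, 27 mm tall, origin under its centre, among the spools. It is not part of the job: leave it alone.
- gauge: green plastic measuring gauge lying flat, 160 mm long (its y), 36 mm wide, 7 mm thick, origin under its centre. It is not part of the job: leave it alone.
- chalk: cardboard chalk box, 50 by 80 by 25 mm, origin under its centre. It is not part of the job: leave it alone.
- mug: white mug, 80 mm across, 90 mm tall, origin under its centre. It is not part of the job: leave it alone.
- tin: round metal tin, 134 mm across, 56 mm tall, origin under its centre. It is not part of the job: leave it alone.
- driver: screwdriver lying flat, 160 mm long, along its x. It is not part of the job: leave it alone.
Not all that is in view belongs to the job. What is shaped like the spool1 but yellow is not meant.

How it is judged (in metres and radians):
On the way, in this order (a step that is already met when the one before it is completed fails the run):
1. the lid is swung well open (more than 1.3 rad) (value of joint lid above 1.3 rad), for 0.2 s.
2. every spool is on the floor of the open box (value of joint lid above 1 rad and x of spool1_mid in the frame of box between -0.065 and 0.065 m and y of spool1_mid in the frame of box between -0.12 and 0.12 m and height (world z) of each of spool1_mid, spool2_mid, spool3_mid, spool4_mid below 0.05 m and x of spool2_mid in the frame of box between -0.065 and 0.065 m and y of spool2_mid in the frame of box between -0.12 and 0.12 m and x of spool3_mid in the frame of box between -0.065 and 0.065 m and y of spool3_mid in the frame of box between -0.12 and 0.12 m and x of spool4_mid in the frame of box between -0.065 and 0.065 m and y of spool4_mid in the frame of box between -0.12 and 0.12 m), for 0.2 s.
3. the tongs stand in their stand again, let go, before the lid is shut (x of tongs in the frame of stand between -0.02 and 0.02 m and y of tongs in the frame of stand between -0.02 and 0.02 m and height (world z) of tongs below 0.015 m and angle between tongs's own z axis and vertical below 0.25 rad and contact force between the fingers and tongs below 0.3 N and value of joint lid above 0.5 rad), for 0.2 s.
At the end, for the whole second after the job is handed in: Lid shut (within 0.06 rad); every spool is inside the box at rest, standing or lying on its floor (its middle under 50 mm above the table); the tongs stand at rest on the floor of their stand, within 20 mm of its centre and 0.25 rad of upright (value of joint lid below 0.06 rad and x of tongs in the frame of stand between -0.02 and 0.02 m and y of tongs in the frame of stand between -0.02 and 0.02 m and height (world z) of tongs below 0.015 m and angle between tongs's own z axis and vertical below 0.25 rad and linear speed of each of tongs, spool1, spool2, spool3, spool4 below 0.03 m/s and x of spool1_mid in the frame of box between -0.065 and 0.065 m and y of spool1_mid in the frame of box between -0.12 and 0.12 m and height (world z) of each of spool1_mid, spool2_mid, spool3_mid, spool4_mid below 0.05 m and x of spool2_mid in the frame of box between -0.065 and 0.065 m and y of spool2_mid in the frame of box between -0.12 and 0.12 m and x of spool3_mid in the frame of box between -0.065 and 0.065 m and y of spool3_mid in the frame of box between -0.12 and 0.12 m and x of spool4_mid in the frame of box between -0.065 and 0.065 m and y of spool4_mid in the frame of box between -0.12 and 0.12 m); the robot touches nothing.
It fails at once if the robot touches a spool with its fingers or arm instead of the tongs (contact force between any of the fingers, the arm and spool1 above 0.5 N or contact force between any of the fingers, the arm and spool2 above 0.5 N or contact force between any of the fingers, the arm and spool3 above 0.5 N or contact force between any of the fingers, the arm and spool4 above 0.5 N).
It fails at once if one of the other things on the table is shifted by more than 5 cm (distance of any of jar, thimble, gauge, chalk, mug, tin, driver from where it was at the start of the episode above 0.05 m).
It fails at once if the jar or the mug is tipped over (angle between any of jar, mug's own z axis and vertical above 0.5 rad).
Of spool1, spool2, spool3, spool4 only 2 to 4 are there at a start; the rules pass over those that are not, and their reading is None.
At some moment in a run one of spool1, spool2, spool3, spool4 may be knocked a few centimetres aside while the robot is not near it.
It also fails if it takes over 210 s, if anything falls off the work surface, if the arm or the gripper's body presses on something with over 40 N, if the wrist force passes 120 N, or if a joint passes its speed limit or range.

## Robot

A 6-joint arm with a two-finger parallel gripper is mounted at the origin on the work surface. World frame = base frame: x ahead of the robot, y to its left, z up, the work surface at z = 0. Lengths are in m, angles in degrees, forces in N, time in s.
With the tool pointing down it reaches from about 0.35 to 0.875 m from the base axis. Payload 4.2 kg.
Tool frame: the origin (TCP) lies on the centre line of the jaws, within the pads' length; the fingertips stand 22 mm ahead of it and the grasp point (between the pads) lies 3 mm ahead of it (r.tcp_to_tips is the distance from the TCP to the fingertips, in m); z points along the fingers, y is the line along which they close (so a half turn about z gives the same grasp; the last joint's range is limited). The gripper opens to 87 mm and grips with 3 to 60 N. Pads are 19 mm wide; open, the fingers measure 117 mm over their backs; the gripper's body (75 mm by 190 mm) begins 51 mm behind the grasp point.
Start: joints at [-51.532, 22.042, 0.453, 0, -68.411, -14.817], TCP at [0.251, -0.572, 0.245] pointing down, gripper open.
Joint ranges: [-179.83, 179.83], [-69.29, 118.12], [-61.27, 80.66], [-181.25, 117.63], [-171.15, -9.14], [-177.46, 177.46]. Speed limits (degrees/s): [159.86, 159.86, 180, 180, 180, 180].

## Interface

Orientations are given as a 3x3 rotation matrix whose columns are the frame's x, y, z axes.
In Python, from station import r gives the robot as it stands.
- The arm moves only by the tool apply_moves, never from a script. Its argument "plan" is a list of rows, each an object with "grip": the opening, from 0 (shut) to 1 (fully open); "offset": the shift along the tool's x, y, z in cm, a list of three; "spin": the turn about the tool's z in rad. A call has 1 to 5 rows; each row is the pose to reach, as a shift and turn from the pose commanded when the call began, along the tool's axes at that moment; what a row does not reach only later rows make up. A row lasts 1/10 s, in which the tool goes at most 50 mm and 8.59 degrees, less where a joint would pass 70% of its speed; a pose out of reach is approached as far as the arm can. A call with a gripper value outside its range is refused whole. The fingers move at their own pace and stop on an object; the grip force is fixed at half the most. Time passes only in rows, so rows that repeat a pose let the fingers close. It gives the time, the measured TCP pose, the force, the opening and the grip force at its end, in the units of the state.
- r.sense(): the state, without advancing time (a new reading comes with each control period).
- r.capture(name): name is "scene" or "top" or "wrist"; returns a dict with "img" (420x560x3 uint8, blue, green, red), "depth" (420x560 float32, m along the optical axis (not along the pixel's ray), 0 where there is no reading), "mtx" (3x3 intrinsics, pixels), "dist_coeffs" ([k1, k2, p1, p2, k3] as OpenCV has them; the pictures are not rectified), "R" (3x3) and "t" (3): a world point X has camera coordinates R X + t. Camera axes: x right, y down, z forward; pixel columns grow to the right and rows downward; lengths in m; the calibration is good to about 2 mm. A picture is of the moment at which its call begins.
- r.finish_job(): hands the job in; it is judged then, once.
The state is a dict: "time_s": time; "joints": joint angles; "joint_velocities": joint speeds; "effort": joint torques, N m; "tcp_pos": TCP position; "ee_rot": TCP orientation; "wrist_force": force on the tool from outside, world axes, zero at the start; "moment": the same for the moment, N m; "gripper_width": opening from 0.0 (shut) to 1.0 (fully open); "gripper_force": force on a finger pad.
Only numpy, scipy, OpenCV 4.12 (cv2) and the standard library are available. Lean on these libraries where they do the work, as an engineer would, in place of code of your own. Each camera call takes 0.05 s, during which the arm holds its last target. There are 200 camera calls.

## Working session

There is one attempt and no reset: what is moved stays moved. The work goes in short steps, Python scripts to look and compute and a tool call to move; the robot and the scene stay as the last step left them, time stands still between calls to the robot, and variables do not carry over. Pictures are saved under pics/ and viewed, at most 17 in all, crops included, and the job is handed in when it is done.

Besides the shell and the picture viewer there is one more tool, called after "Call:" by a JSON object that holds its "fn" and its "kwargs". apply_moves: Moves the arm, as the interface text tells. Its arguments: {"type":"object","properties":{"plan":{"type":"array"}},"required":["plan"]}

```bash
mkdir -p pics && ls && python3 - <<'E'
from station import r
import cv2,numpy as np
s=r.sense();print(s['time_s'],s['tcp_pos'],s['ee_rot'],s['gripper_width'])
for n in('scene','top'):
    c=r.capture(n);cv2.imwrite(f'pics/{n}0.png',c['img']);np.savez(f'{n}0.npz',**c)
    print(n,c['mtx'].tolist() if hasattr(c['mtx'],'tolist') else c['mtx'],c['dist_coeffs'],(-np.array(c['R']).T@np.array(c['t'])).round(3),(c['depth']>0).mean())
E
```

```text
pics
0.0 [ 0.25054431 -0.57198801  0.24345617] [[-9.16072595e-01 -4.01011322e-01 -9.59281837e-04]
 [-4.01012457e-01  9.16070537e-01  1.94425409e-03]
 [ 9.91019246e-05  2.16576186e-03 -9.99997650e-01]] 1.0008216155546759
scene [[417.7432224993491, 0.0, 278.8306467083123], [0.0, 417.7432224993491, 206.53714083828754], [0.0, 0.0, 1.0]] [-0.05026956  0.          0.          0.          0.        ] [1.046 0.082 0.836] 0.9962117346938776
top [[496.123306043512, 0.0, 285.42134764592583], [0.0, 496.123306043512, 207.1697912978799], [0.0, 0.0, 1.0]] [-0.07129082  0.          0.          0.          0.        ] [ 0.408 -0.083  1.193] 0.9960034013605442
```

View pics/top0.png

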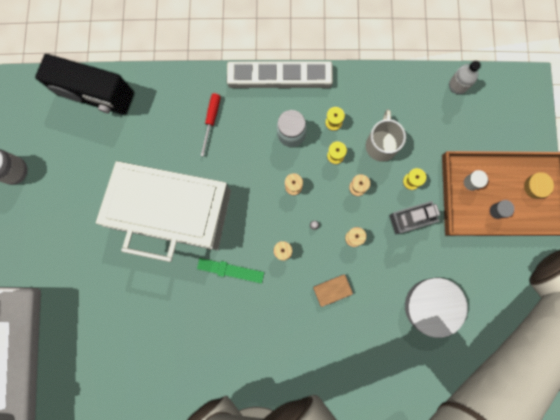

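View pics/scene0.png

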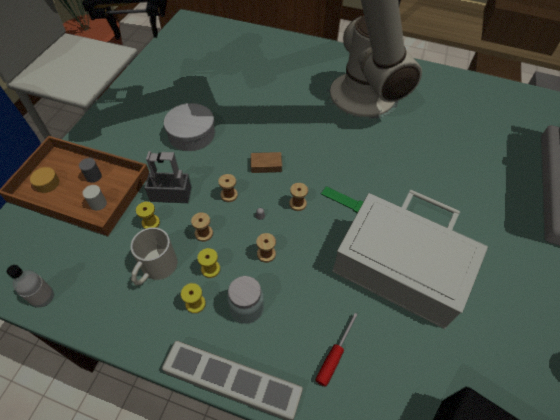

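```bash
cat > h.py <<'E'
import cv2,numpy as np
def und(c,uv):
    p=np.asarray(uv,float).reshape(-1,1,2)
    return cv2.undistortPoints(p,np.array(c['mtx']),np.array(c['dist_coeffs'])).reshape(-1,2)
def onplane(c,uv,z):
    R,t=np.array(c['R']),np.array(c['t']);o=-R.T@t
    n=und(c,uv);d=np.c_[n,np.ones(len(n))]@R
    return o+d*((z-o[2])/d[:,2])[:,None]
def cloud(c):
    h,w=c['depth'].shape;v,u=np.mgrid[:h,:w]
    n=und(c,np.c_[u.ravel(),v.ravel()]);d=c['depth'].ravel()[:,None]
    X=(np.c_[n,np.ones(len(n))]*d-np.array(c['t']))@np.array(c['R'])
    X[c['depth'].ravel()==0]=np.nan
    return X.reshape(h,w,3)
def hsv(c): return cv2.cvtColor(c['img'],cv2.COLOR_BGR2HSV)
def blobs(mask,mina=30):
    n,l,s,ce=cv2.connectedComponentsWithStats(mask.astype(np.uint8))
    return [(l==i) for i in range(1,n) if s[i,4]>=mina]
E
python3 - <<'E'
import numpy as np,cv2
from h import *
c=np.load('top0.npz');X=cloud(c);H=hsv(c)
z=X[...,2];g=z[300:330,200:280];print('table z',np.nanmedian(g),np.nanstd(g))
m=(z>.05)&(z<.07)
for b in blobs(m,20):
    P=X[b];hh=np.median(H[b],0)
    print('h60',P[:,:2].mean(0).round(4),np.ptp(P[:,:2],axis=0).round(3),b.sum(),hh,[int(a.mean()) for a in np.nonzero(b)][::-1])
for lo,hi,k in((.08,.3,'hi'),(.1,.15,'tongs'),(.015,.035,'low')):
  for b in blobs((z>lo)&(z<hi),20):
    P=X[b];print(k,P.mean(0).round(3),np.ptp(P,axis=0).round(3),b.sum(),np.median(H[b],0),[int(a.mean()) for a in np.nonzero(b)][::-1])
# box lid
w=(z>.07)&(H[...,1]<60)&(H[...,2]>120);w[:,260:]=0;w[:140]=0
b=max(blobs(w,200),key=lambda q:q.sum());P=X[b]
rc=cv2.minAreaRect(P[:,:2].astype(np.float32)*1000);print('box',rc,cv2.boxPoints(rc))
A=np.c_[P[:,:2],np.ones(len(P))];print('plane',np.linalg.lstsq(A,P[:,2],rcond=None)[0],P[:,2].min(),P[:,2].max())
E
```

```text
table z 0.0006015516160978347 0.0023054923176810964
h60 [ 0.8672 -0.486 ] [0.038 0.037] 81 [ 21.  15. 123.] [460, 81]
h60 [0.8241 0.3817] [0.067 0.199] 257 [30. 19. 48.] [101, 99]
h60 [ 0.7812 -0.1837] [0.042 0.041] 247 [ 29. 164. 222.] [335, 115]
h60 [ 0.7315 -0.0801] [0.049 0.069] 161 [ 76.  25. 117.] [291, 135]
h60 [ 0.7462 -0.3165] [0.056 0.062] 98 [ 23.  31. 120.] [391, 129]
h60 [ 0.6958 -0.2826] [0.05  0.055] 70 [ 23.   31.  118.5] [377, 150]
h60 [ 0.6964 -0.187 ] [0.041 0.04 ] 251 [ 29. 164. 223.] [337, 150]
h60 [0.6524 0.5926] [0.071 0.044] 137 [17. 22. 86.] [11, 169]
h60 [ 0.6335 -0.3708] [0.041 0.041] 259 [ 29. 164. 222.] [416, 176]
h60 [ 0.6308 -0.5176] [0.041 0.039] 237 [ 30.   8. 227.] [478, 178]
h60 [ 0.6195 -0.0845] [0.04 0.04] 252 [ 21.  98. 223.] [293, 182]
h60 [ 0.6175 -0.2401] [0.041 0.04 ] 255 [ 20.  98. 222.] [360, 183]
h60 [0.5347 0.0833] [0.145 0.032] 92 [28. 20. 78.] [220, 218]
h60 [ 0.539  -0.3602] [0.075 0.104] 222 [ 60.   7. 110.] [412, 217]
h60 [ 0.5605 -0.5774] [0.04 0.04] 242 [ 15.   4. 137.] [504, 208]
h60 [ 0.4946 -0.2291] [0.04 0.04] 263 [ 21.  97. 22
[... 2784 characters left out ...]
 0.02 ] 64 [12.  37.5 70.5] [493, 211]
low [ 0.529 -0.322  0.025] [0.044 0.013 0.019] 36 [60.  4. 65.] [393, 223]
low [ 0.525 -0.134  0.024] [0.017 0.017 0.014] 53 [ 11.  11. 152.] [314, 224]
low [ 0.372 -0.177  0.025] [0.071 0.091 0.017] 723 [ 15. 122. 184.] [332, 290]
low [ 0.347 -0.355  0.024] [0.092 0.033 0.019] 76 [ 50.    5.  101.5] [409, 300]
low [0.217 0.526 0.025] [0.306 0.014 0.02 ] 556 [18. 16. 80.] [34, 353]
box ((541.8090209960938, 214.40985107421875), (263.4869689941406, 197.216796875), 78.94185638427734) [[419.76242 104.02603]
 [613.3175   66.19885]
 [663.8556  324.79367]
 [470.30054 362.62085]]
plane [-0.15383818  0.03664475  0.19170323] 0.07123114402097544 0.1381000582515401
```

```bash
python3 - <<'E'
import cv2
for n,(x,y,w,h),k in(('top',(375,185,80,60),8),('scene',(130,140,80,70),8)):
    i=cv2.imread(f'pics/{n}0.png')[y:y+h,x:x+w];cv2.imwrite(f'pics/{n}0_t.png',cv2.resize(i,None,fx=k,fy=k,interpolation=cv2.INTER_CUBIC))
E
```

```text
(no output)
```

View pics/top0_t.png

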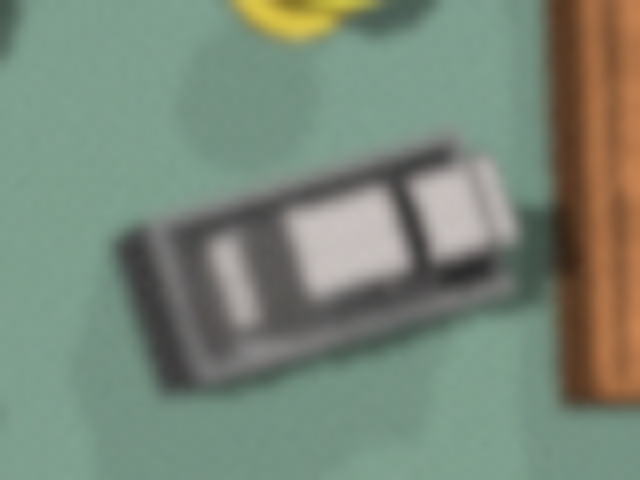

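The top view shows four wooden spools at pixels (293,184), (360,185), (356,237) and (283,250). The tongs and stand are at (416,217), with the lid handle's bar at about (148,255). The three yellow spools are not part of the job.

```bash
cat >> h.py <<'E'
def to(x,y,z,yaw,st=None):
    """offset (cm, tool axes) and spin for TCP target; yaw = world angle (deg, mod 180) of tool y"""
    if st is None:
        from station import r; st=r.sense()
    R=np.array(st['ee_rot']);a=np.arctan2(R[1,1],R[0,1])
    ty=np.array([np.cos(a),np.sin(a),0]);tz=np.array([0,0,-1.]);tx=np.cross(ty,tz)
    d=np.array([x,y,z])-np.array(st['tcp_pos'])
    o=np.array([d@tx,d@ty,d@tz])*100
    s=-((np.radians(yaw)-a+np.pi/2)%np.pi-np.pi/2)
    print('t',round(st['time_s'],2),'tcp',np.round(st['tcp_pos'],4),'yaw',round(np.degrees(a),2),'j',np.round(st['joints'],0),'w',round(st['gripper_width'],3),'F',np.round(st['wrist_force'],1),'g',np.round(st['gripper_force'],1))
    print('  offset cm',o.round(2),'spin',round(s,3),'alt',round(s-np.sign(s)*np.pi,3))
    return o,s
E
python3 - <<'E'
from h import *
c=np.load('top0.npz');X=cloud(c);z=X[...,2]
sel=(X[...,0]>.48)&(X[...,0]<.6)&(X[...,1]>-.44)&(X[...,1]<-.28)
for lo,hi in((.128,.15),(.045,.065)):
    P=X[sel&(z>lo)&(z<hi)];rc=cv2.minAreaRect(P[:,:2].astype(np.float32)*1000);print(lo,rc,P.mean(0).round(4))
# bar of handle
ax=np.radians(-11.06);ex=np.array([np.cos(ax),np.sin(ax)]);ey=np.array([-ex[1],ex[0]])
hg=np.array([.6386,.1955]);q=(X[...,:2]-hg)@ex;p=(X[...,:2]-hg)@ey
for lo,hi in((-.21,-.18),(-.18,-.155),(-.15,-.12),(-.1,-.05),(-.03,0)):
    m=(q>lo)&(q<hi)&(abs(p)<.13)&(z>.07);print(lo,m.sum(),q[m].mean().round(4),p[m].mean().round(4),p[m].min().round(3),p[m].max().round(3),z[m].mean().round(4))
to(.4497,.2323,.25,169)
E
```

```text
0.128 ((538.0872802734375, -364.2191467285156), (23.976911544799805, 60.17356872558594), 16.237638473510742) [ 0.5378 -0.3637  0.1408]
0.045 ((540.7678833007812, -367.2593994140625), (50.323062896728516, 98.0078125), 16.626375198364258) [ 0.5388 -0.36    0.0544]
-0.21 275 -0.191 0.0003 -0.054 0.057 0.1328
-0.18 126 -0.1674 -0.0001 -0.055 0.055 0.1273
-0.15 1630 -0.1351 -0.004 -0.13 0.13 0.1218
-0.1 2550 -0.0752 -0.0047 -0.13 0.13 0.1135
-0.03 1382 -0.0154 -0.0023 -0.13 0.129 0.1011
t 0.1 tcp [ 0.2506 -0.5721  0.2436] yaw 113.64 j [-52.  22.   0.  -0. -68. -15.] w 1.003 F [-1.   0.2  0.2] g 0.0
  offset cm [-50.5   65.7   -0.64] spin -0.966 alt 2.175
```

Call:
{"fn": "apply_moves", "kwargs": {"plan": [{"grip": 0.4, "offset": [-2.6, 3.3, -0.6], "spin": 0}, {"grip": 0.4, "offset": [-5.2, 6.6, -1.2], "spin": 0}, {"grip": 0.4, "offset": [-7.8, 9.9, -2], "spin": 0}, {"grip": 0.4, "offset": [-10.4, 13.2, -2], "spin": 0}, {"grip": 0.4, "offset": [-12.6, 16.4, -2], "spin": 0}]}}

```text
time_s: 0.6
tcp_pos: [0.3005, -0.37, 0.2644]
ee_rot: [[-0.916, -0.401, 0.0], [-0.401, 0.916, 0.0], [-0.0, 0.0, -1.0]]
wrist_force: [0.3, 0.5, 0.7]
gripper_width: 0.632
gripper_force: 0.0
```

Call:
{"fn": "apply_moves", "kwargs": {"plan": [{"grip": 0.4, "offset": [-12.6, 16.4, 0], "spin": 0}, {"grip": 0.4, "offset": [-12.6, 16.4, 0], "spin": 0}, {"grip": 0.4, "offset": [-12.6, 16.4, 0], "spin": 0}, {"grip": 0.4, "offset": [-12.6, 16.4, 0], "spin": 0}, {"grip": 0.4, "offset": [-12.6, 16.4, 0], "spin": 0}]}}

```text
time_s: 1.1
tcp_pos: [0.3505, -0.1671, 0.2647]
ee_rot: [[-0.913, -0.408, 0.001], [-0.408, 0.913, 0.001], [-0.001, 0.0, -1.0]]
wrist_force: [-0.1, 0.3, -0.3]
gripper_width: 0.402
gripper_force: 0.0
```

Call:
{"fn": "apply_moves", "kwargs": {"plan": [{"grip": 0.4, "offset": [-12.6, 16.4, 0], "spin": 0}, {"grip": 0.4, "offset": [-12.6, 16.4, 0], "spin": 0}, {"grip": 0.4, "offset": [-12.6, 16.4, 0], "spin": 0}, {"grip": 0.4, "offset": [-12.6, 16.4, 0], "spin": 0}, {"grip": 0.4, "offset": [-12.6, 16.4, 0], "spin": 0}]}}

```text
time_s: 1.6
tcp_pos: [0.4008, 0.0333, 0.2645]
ee_rot: [[-0.914, -0.406, 0.001], [-0.406, 0.914, 0.0], [-0.001, 0.0, -1.0]]
wrist_force: [1.2, -1.2, 0.2]
gripper_width: 0.4
gripper_force: 0.0
```

Call:
{"fn": "apply_moves", "kwargs": {"plan": [{"grip": 0.4, "offset": [-12.6, 16.4, 0], "spin": -0.15}, {"grip": 0.4, "offset": [-12.6, 16.4, 0], "spin": -0.3}, {"grip": 0.4, "offset": [-12.6, 16.4, 0], "spin": -0.45}, {"grip": 0.4, "offset": [-12.6, 16.4, 0], "spin": -0.6}, {"grip": 0.4, "offset": [-12.6, 16.4, 0], "spin": -0.72}]}}

```text
time_s: 2.1
tcp_pos: [0.4507, 0.234, 0.2635]
ee_rot: [[-0.417, -0.909, -0.0], [-0.909, 0.417, -0.0], [0.001, -0.0, -1.0]]
wrist_force: [-1.3, -1.5, -0.6]
gripper_width: 0.401
gripper_force: 0.0
```

```bash
python3 - <<'E'
from h import *
from station import r
to(.4512,.2321,.2,168.9)
c=r.capture('wrist');np.savez('w1.npz',**c);cv2.imwrite('pics/w1.png',c['img'])
E
```

```text
t 2.1 tcp [0.4507 0.234  0.2635] yaw 155.36 j [ 46.  10. -14.   0. -66. -70.] w 0.401 F [-1.3 -1.5 -0.6] g 0.0
  offset cm [ 0.15 -0.12  6.35] spin -0.236 alt 2.905
```

View pics/w1.png

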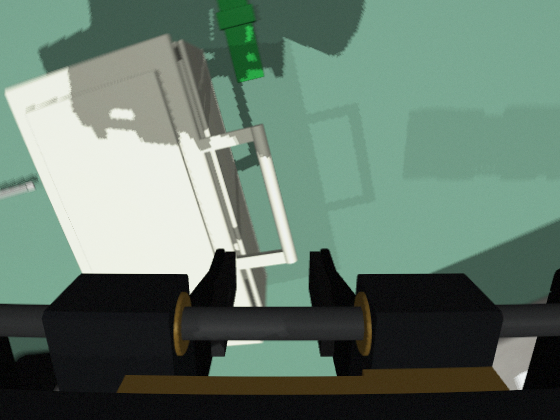

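The wrist view shows the handle bar from (262,128) to (292,260), with the open fingers just short of it.

```bash
python3 - <<'E'
from h import *
c=np.load('w1.npz');X=cloud(c);H=hsv(c)
m=(H[...,1]<60)&(H[...,2]>150)&(X[...,2]>.118);m[:,:240]=0;m[280:]=0;m[:,310:]=0
b=max(blobs(m,50),key=lambda q:q.sum());v,u=np.nonzero(b);print(b.sum(),u.min(),u.max(),v.min(),v.max())
P=X[b];print(P.mean(0),P[:,2].min(),P[:,2].max(),np.percentile(P[:,2],[10,50,90]))
rc=cv2.minAreaRect(P[:,:2].astype(np.float32)*1000);print(rc)
o=onplane(c,[[262,128],[292,260]],.128);print(o,o.mean(0))
E
```

```text
2047 240 296 127 279
[0.45708682 0.2462953  0.13078837] 0.11860986537479869 0.13496735243927366 [0.12609465 0.13186742 0.1334168 ]
((454.51690673828125, 244.22842407226562), (128.56658935546875, 44.53019332885742), 58.11361312866211)
[[0.43521593 0.1815111  0.128     ]
 [0.45774163 0.28617855 0.128     ]] [0.44647878 0.23384483 0.128     ]
```

Call:
{"fn": "apply_moves", "kwargs": {"plan": [{"grip": 0.4, "offset": [0.15, 0, 2], "spin": -0.13}, {"grip": 0.4, "offset": [0.15, 0, 5], "spin": -0.23}, {"grip": 0.4, "offset": [0.15, 0, 8], "spin": -0.23}, {"grip": 0.4, "offset": [0.15, 0, 11], "spin": -0.23}, {"grip": 0.4, "offset": [0.15, 0, 13.2], "spin": -0.23}]}}

```text
time_s: 2.65
tcp_pos: [0.448, 0.2269, 0.1306]
ee_rot: [[-0.211, -0.978, -0.002], [-0.978, 0.211, -0.002], [0.002, 0.002, -1.0]]
wrist_force: [0.5, 0.1, -0.1]
gripper_width: 0.407
gripper_force: 0.0
```

Call:
{"fn": "apply_moves", "kwargs": {"plan": [{"grip": 0.05, "offset": [0, 0, 0], "spin": 0}, {"grip": 0.05, "offset": [0, 0, 0], "spin": 0}, {"grip": 0.05, "offset": [0, 0, 0], "spin": 0}, {"grip": 0.05, "offset": [0, 0, 0], "spin": 0}, {"grip": 0.05, "offset": [0, 0, 0], "spin": 0}]}}

```text
time_s: 3.15
tcp_pos: [0.4477, 0.2298, 0.1334]
ee_rot: [[-0.207, -0.978, -0.001], [-0.978, 0.207, 0.002], [-0.002, 0.001, -1.0]]
wrist_force: [-5.2, 4.4, 1.9]
gripper_width: 0.102
gripper_force: 29.9
```

```bash
python3 - <<'E'
from h import *
o,s=to(.4512,.2321,.13,168.9)
# arc waypoints: hinge distance .195, start th0 from measured z
th0=np.arcsin((.128-.09)/.195)
for th in np.linspace(th0,1.80,16):
    print(round(th,3),'y(fwd) cm',round(19.5*(np.cos(th0)-np.cos(th)),2),'up cm',round(19.5*(np.sin(th)-np.sin(th0)),2))
E
```

```text
t 3.15 tcp [0.4477 0.2298 0.1334] yaw 168.03 j [ 46.  17. -25.  -0. -48. -57.] w 0.102 F [-5.2  4.4  1.9] g 29.9
  offset cm [-0.3  -0.3   0.34] spin -0.015 alt 3.126
0.196 y(fwd) cm 0.0 up cm 0.0
0.303 y(fwd) cm 0.51 up cm 2.02
0.41 y(fwd) cm 1.24 up cm 3.97
0.517 y(fwd) cm 2.17 up cm 5.84
0.624 y(fwd) cm 3.3 up cm 7.59
0.731 y(fwd) cm 4.61 up cm 9.21
0.838 y(fwd) cm 6.08 up cm 10.69
0.945 y(fwd) cm 7.7 up cm 12.0
1.052 y(fwd) cm 9.45 up cm 13.13
1.158 y(fwd) cm 11.31 up cm 14.07
1.265 y(fwd) cm 13.26 up cm 14.8
1.372 y(fwd) cm 15.28 up cm 15.32
1.479 y(fwd) cm 17.34 up cm 15.62
1.586 y(fwd) cm 19.43 up cm 15.7
1.693 y(fwd) cm 21.5 up cm 15.55
1.8 y(fwd) cm 23.56 up cm 15.19
```

Call:
{"fn": "apply_moves", "kwargs": {"plan": [{"grip": 0.05, "offset": [0, -0.5, -2.0], "spin": 0}, {"grip": 0.05, "offset": [0, -1.25, -4.0], "spin": 0}, {"grip": 0.05, "offset": [0, -2.2, -5.85], "spin": 0}, {"grip": 0.05, "offset": [0, -3.3, -7.6], "spin": 0}, {"grip": 0.05, "offset": [0, -4.6, -9.2], "spin": 0}]}}

```text
time_s: 3.65
tcp_pos: [0.4916, 0.221, 0.2264]
ee_rot: [[-0.206, -0.978, -0.003], [-0.978, 0.206, 0.004], [-0.003, 0.004, -1.0]]
wrist_force: [-7.3, 5.5, 3.3]
gripper_width: 0.104
gripper_force: 30.0
```

Call:
{"fn": "apply_moves", "kwargs": {"plan": [{"grip": 0.05, "offset": [0, -1.5, -1.5], "spin": 0}, {"grip": 0.05, "offset": [0, -3.1, -2.8], "spin": 0}, {"grip": 0.05, "offset": [0, -4.85, -3.9], "spin": 0}, {"grip": 0.05, "offset": [0, -6.7, -4.85], "spin": 0}, {"grip": 0.05, "offset": [0, -8.65, -5.6], "spin": 0}]}}

```text
time_s: 4.15
tcp_pos: [0.5784, 0.2035, 0.2844]
ee_rot: [[-0.205, -0.979, 0.004], [-0.979, 0.205, 0.005], [-0.005, -0.002, -1.0]]
wrist_force: [-3.5, 5.4, 5.2]
gripper_width: 0.107
gripper_force: 30.0
```

Call:
{"fn": "apply_moves", "kwargs": {"plan": [{"grip": 0.05, "offset": [0, -2.0, -0.5], "spin": 0}, {"grip": 0.05, "offset": [0, -4.1, -0.8], "spin": 0}, {"grip": 0.05, "offset": [0, -6.2, -0.9], "spin": 0}, {"grip": 0.05, "offset": [0, -8.25, -0.75], "spin": 0}, {"grip": 0.05, "offset": [0, -9.3, -0.6], "spin": 0}]}}

```text
time_s: 4.65
tcp_pos: [0.671, 0.1842, 0.2889]
ee_rot: [[-0.206, -0.979, 0.005], [-0.979, 0.206, 0.004], [-0.005, -0.004, -1.0]]
wrist_force: [-2.0, 6.3, 4.2]
gripper_width: 0.102
gripper_force: 30.1
```

Call:
{"fn": "apply_moves", "kwargs": {"plan": [{"grip": 0.05, "offset": [0, 0, 0], "spin": 0}, {"grip": 0.3, "offset": [0, 0, 0], "spin": 0}, {"grip": 0.4, "offset": [0, 0, 0], "spin": 0}, {"grip": 0.4, "offset": [0, 0, 0], "spin": 0}, {"grip": 0.4, "offset": [0, 0, -3], "spin": 0}]}}

```text
time_s: 5.15
tcp_pos: [0.6668, 0.1819, 0.3114]
ee_rot: [[-0.207, -0.978, -0.011], [-0.978, 0.207, -0.004], [0.006, 0.01, -1.0]]
wrist_force: [0.8, 0.1, -0.3]
gripper_width: 0.356
gripper_force: 0.0
```

```bash
python3 - <<'E'
from h import *
from station import r
c=r.capture('scene');np.savez('s1.npz',**c);cv2.imwrite('pics/s1.png',c['img'])
to(.538,-.364,.25,106.4)
E
```

```text
t 5.2 tcp [0.6699 0.182  0.3208] yaw 168.08 j [ 29.  27.  19.   0. -82. -41.] w 0.375 F [ 2.6 -0.3  6.3] g 0.0
  offset cm [56.14  1.63  7.08] spin 1.077 alt -2.065
```

View pics/s1.png

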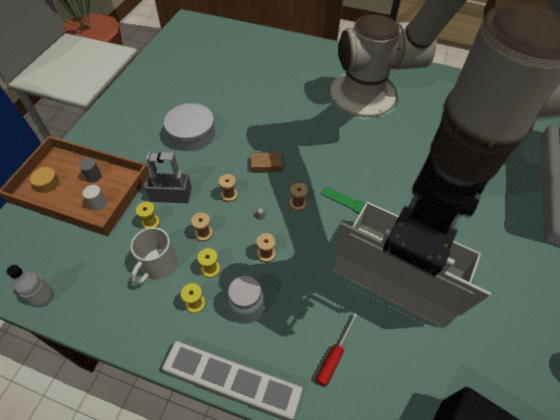

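The lid stands open, leaning back at about 1.7 rad. Everything else looks unmoved. Next I go to the tongs.

Call:
{"fn": "apply_moves", "kwargs": {"plan": [{"grip": 0.45, "offset": [0, 0, -2], "spin": 0}, {"grip": 0.45, "offset": [0, 0, -4], "spin": 0}, {"grip": 0.6, "offset": [3, 0, -5], "spin": 0}, {"grip": 0.9, "offset": [7, 0.2, -5], "spin": 0}, {"grip": 0.9, "offset": [11.5, 0.4, -5], "spin": 0}]}}

```text
time_s: 5.7
tcp_pos: [0.641, 0.0703, 0.3666]
ee_rot: [[-0.205, -0.979, 0.0], [-0.979, 0.205, -0.0], [0.0, -0.0, -1.0]]
wrist_force: [1.2, -0.9, 0.5]
gripper_width: 0.636
gripper_force: 0.0
```

Call:
{"fn": "apply_moves", "kwargs": {"plan": [{"grip": 0.9, "offset": [4.8, 0.1, 0], "spin": 0}, {"grip": 0.9, "offset": [9.6, 0.3, 0], "spin": 0}, {"grip": 0.9, "offset": [14.4, 0.4, 0], "spin": 0}, {"grip": 0.9, "offset": [19.2, 0.6, 0], "spin": 0}, {"grip": 0.9, "offset": [24, 0.7, 0], "spin": 0}]}}

```text
time_s: 6.2
tcp_pos: [0.5838, -0.1643, 0.3669]
ee_rot: [[-0.207, -0.978, 0.0], [-0.978, 0.207, -0.0], [0.0, -0.0, -1.0]]
wrist_force: [1.4, -0.8, 0.6]
gripper_width: 0.893
gripper_force: 0.0
```

Call:
{"fn": "apply_moves", "kwargs": {"plan": [{"grip": 0.95, "offset": [4.4, 0.1, 0.5], "spin": 0.14}, {"grip": 0.95, "offset": [8.8, 0.2, 2], "spin": 0.28}, {"grip": 0.95, "offset": [13.2, 0.3, 4], "spin": 0.42}, {"grip": 0.95, "offset": [17, 0.4, 6], "spin": 0.56}, {"grip": 0.95, "offset": [20, 0.5, 8], "spin": 0.7}]}}

```text
time_s: 6.7
tcp_pos: [0.5375, -0.3592, 0.2859]
ee_rot: [[-0.793, -0.609, -0.0], [-0.609, 0.793, -0.0], [0.0, -0.0, -1.0]]
wrist_force: [0.7, 0.4, 0.5]
gripper_width: 0.954
gripper_force: 0.0
```

Call:
{"fn": "apply_moves", "kwargs": {"plan": [{"grip": 0.95, "offset": [0, 0, 1], "spin": 0.14}, {"grip": 0.95, "offset": [0, 0, 2], "spin": 0.28}, {"grip": 0.95, "offset": [0, 0, 3], "spin": 0.37}, {"grip": 0.95, "offset": [0, 0, 4], "spin": 0.37}, {"grip": 0.95, "offset": [0, 0, 4], "spin": 0.37}]}}

```text
time_s: 7.2
tcp_pos: [0.5379, -0.3566, 0.2448]
ee_rot: [[-0.957, -0.29, -0.003], [-0.29, 0.957, 0.002], [0.003, 0.002, -1.0]]
wrist_force: [-0.3, 0.2, 0.0]
gripper_width: 0.949
gripper_force: 0.0
```

```bash
python3 - <<'E'
from h import *
from station import r
to(.538,-.364,.25,106.4)
c=r.capture('wrist');np.savez('w2.npz',**c);cv2.imwrite('pics/w2.png',c['img'])
c=r.capture('top');np.savez('t2.npz',**c);cv2.imwrite('pics/t2.png',c['img'])
E
```

```text
t 7.2 tcp [ 0.5379 -0.3566  0.2448] yaw 106.87 j [-19.  24.   4.  -0. -70. -54.] w 0.949 F [-0.3  0.2  0. ] g 0.0
  offset cm [ 0.21 -0.71 -0.52] spin 0.008 alt -3.133
```

View pics/w2.png

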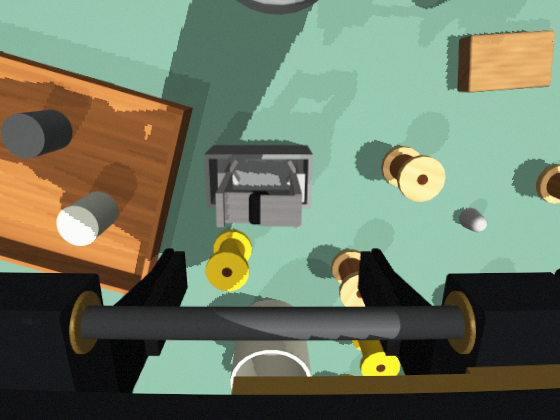

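The wrist view shows the tongs' top from u 217 to 302 at v 193–226, centred about (259,209), inside the stand, whose rim runs u 205–312.

```bash
python3 - <<'E'
from h import *
c=np.load('w2.npz');X=cloud(c);z=X[...,2]
sel=(X[...,0]>.48)&(X[...,0]<.6)&(X[...,1]>-.44)&(X[...,1]<-.28)
for lo,hi in((.132,.15),(.045,.065)):
    m=sel&(z>lo)&(z<hi);m[250:]=0
    P=X[max(blobs(m,50),key=lambda q:q.sum())];print(lo,cv2.minAreaRect(P[:,:2].astype(np.float32)*1000),P.mean(0).round(4),len(P))
print(onplane(c,[[217,210],[302,209],[259,193],[259,226],[259,209]],.142).round(4))
print(onplane(c,[[205,147],[312,147]],.055).round(4))
E
```

```text
0.132 ((537.8605346679688, -366.06915283203125), (24.770774841308594, 58.10302734375), 16.105491638183594) [ 0.537  -0.3664  0.1401] 2830
0.045 ((540.0619506835938, -368.388427734375), (50.20619583129883, 96.51695251464844), 16.818283081054688) [ 0.5301 -0.3716  0.0534] 1281
[[ 0.546  -0.3932  0.142 ]
 [ 0.5287 -0.3383  0.142 ]
 [ 0.5263 -0.3693  0.142 ]
 [ 0.5489 -0.3627  0.142 ]
 [ 0.5371 -0.3661  0.142 ]]
[[ 0.5243 -0.4218  0.055 ]
 [ 0.4973 -0.3322  0.055 ]]
```

Call:
{"fn": "apply_moves", "kwargs": {"plan": [{"grip": 1, "offset": [0.3, -0.9, 1], "spin": 0.01}, {"grip": 1, "offset": [0.3, -0.9, 4.5], "spin": 0.01}, {"grip": 1, "offset": [0.3, -0.9, 8], "spin": 0.01}, {"grip": 1, "offset": [0.3, -0.9, 11.5], "spin": 0.01}, {"grip": 1, "offset": [0.3, -0.9, 13.3], "spin": 0.01}]}}

```text
time_s: 7.8
tcp_pos: [0.5371, -0.3663, 0.1098]
ee_rot: [[-0.96, -0.278, -0.004], [-0.278, 0.96, 0.002], [0.003, 0.003, -1.0]]
wrist_force: [0.0, 0.2, -1.5]
gripper_width: 1.0
gripper_force: 0.0
```

Call:
{"fn": "apply_moves", "kwargs": {"plan": [{"grip": 0.5, "offset": [0, 0, 0], "spin": 0}, {"grip": 0.5, "offset": [0, 0, 0], "spin": 0}, {"grip": 0.5, "offset": [0, 0, 0], "spin": 0}, {"grip": 0.5, "offset": [0, 0, 0], "spin": 0}, {"grip": 0.5, "offset": [0, 0, 0], "spin": 0}]}}

```text
time_s: 8.3
tcp_pos: [0.5392, -0.3667, 0.1149]
ee_rot: [[-0.96, -0.279, 0.002], [-0.279, 0.96, -0.001], [-0.002, -0.001, -1.0]]
wrist_force: [-1.0, 0.7, 3.7]
gripper_width: 0.636
gripper_force: 3.6
```

```bash
python3 - <<'E'
from h import *
from station import r
to(.540,-.368,.29,106.5)
c=np.load('t2.npz');X=cloud(c);H=hsv(c);z=X[...,2]
for b in blobs((z>.05)&(z<.07)&(H[...,0]>15)&(H[...,0]<25)&(H[...,1]>70),60):
    P=X[b];print(cv2.minEnclosingCircle(P[:,:2].astype(np.float32)*1000),P.mean(0).round(4))
    v,u=np.nonzero(b);(a,rr)=cv2.minEnclosingCircle(np.c_[u,v].astype(np.float32));print('   ',onplane(c,[a],.06).round(4))
E
```

```text
t 8.3 tcp [ 0.5392 -0.3667  0.1149] yaw 106.21 j [-20.  31.  -5.  -0. -54. -54.] w 0.636 F [-1.   0.7  3.7] g 3.6
  offset cm [ -0.04  -0.15 -17.51] spin -0.005 alt 3.137
((619.578857421875, -84.96527862548828), 20.988317489624023) [ 0.6193 -0.0845  0.0607]
    [[ 0.6194 -0.0848  0.06  ]]
((461.9393310546875, -59.9578742980957), 20.263662338256836) [ 0.4622 -0.0602  0.0607]
    [[ 0.4619 -0.06    0.06  ]]
```

Call:
{"fn": "apply_moves", "kwargs": {"plan": [{"grip": 0.5, "offset": [0, 0, 0], "spin": 0}, {"grip": 0.5, "offset": [0, 0, 0], "spin": 0}, {"grip": 0.5, "offset": [0, 0, 0], "spin": 0}, {"grip": 0.5, "offset": [0, 0, -1.5], "spin": 0}, {"grip": 0.5, "offset": [0, 0, -3], "spin": 0}]}}

```text
time_s: 8.8
tcp_pos: [0.5379, -0.3661, 0.1424]
ee_rot: [[-0.96, -0.279, -0.003], [-0.279, 0.96, 0.002], [0.002, 0.002, -1.0]]
wrist_force: [-0.3, -0.4, -1.1]
gripper_width: 0.504
gripper_force: 8.3
```

Call:
{"fn": "apply_moves", "kwargs": {"plan": [{"grip": 0.5, "offset": [0, 0, -3], "spin": 0}, {"grip": 0.5, "offset": [0, 0, -6], "spin": 0}, {"grip": 0.5, "offset": [0, 0, -9], "spin": 0}, {"grip": 0.5, "offset": [0, 0, -12], "spin": 0}, {"grip": 0.5, "offset": [0, 0, -14], "spin": 0}]}}

```text
time_s: 9.3
tcp_pos: [0.5388, -0.3666, 0.2852]
ee_rot: [[-0.96, -0.279, 0.001], [-0.279, 0.96, -0.001], [-0.001, -0.001, -1.0]]
wrist_force: [-0.1, 0.2, -1.6]
gripper_width: 0.501
gripper_force: 8.3
```

```bash
python3 - <<'E'
from h import *
from station import r
to(.4946,-.2291,.25,106.2)
c=r.capture('wrist');np.savez('w3.npz',**c);cv2.imwrite('pics/w3.png',c['img'])
E
```

```text
t 9.3 tcp [ 0.5388 -0.3666  0.2852] yaw 106.2 j [-20.  23.   8.  -0. -75. -54.] w 0.501 F [-0.1  0.2 -1.6] g 8.3
  offset cm [ 0.41 14.44  3.52] spin 0.0 alt -3.142
```

View pics/w3.png

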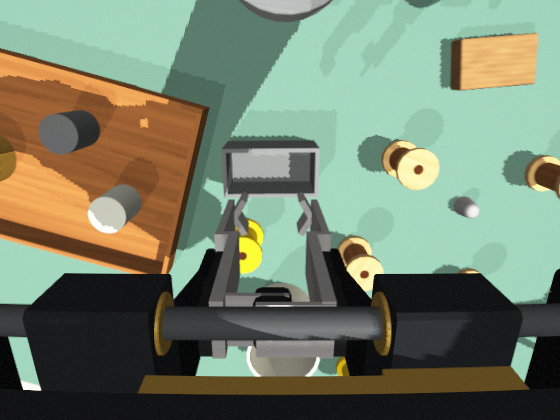

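The tongs are lifted, and the jaws show at (240,215) and (304,215). I'll measure them in the tool frame.

```bash
cat >> h.py <<'E'
def toolpts(c,st,X=None):
    X=cloud(c) if X is None else X
    return (X-np.array(st['tcp_pos']))@np.array(st['ee_rot'])
E
python3 - <<'E'
from h import *
from station import r
st=r.sense();c=np.load('w3.npz');T=toolpts(c,st);H=hsv(c)
m=(T[...,2]>.03)&(T[...,2]<.13)&(abs(T[...,0])<.05)&(abs(T[...,1])<.05)
print(np.nanmax(T[...,2][m]))
for lo in np.arange(.05,.12,.01):
    for s in(-1,1):
        q=m&(T[...,2]>lo)&(T[...,2]<lo+.01)&(T[...,1]*s>0)
        if q.sum()>5: print(round(lo,3),s,q.sum(),T[q].min(0).round(4),T[q].max(0).round(4))
E
```

```text
0.11516930483943638
0.05 -1 67 [ 0.0084 -0.0276  0.0502] [ 0.0137 -0.0236  0.06  ]
0.05 1 67 [0.0078 0.0263 0.0502] [0.0141 0.0304 0.0599]
0.06 -1 71 [ 0.005  -0.0276  0.06  ] [ 0.0137 -0.0235  0.0695]
0.06 1 71 [0.0048 0.0264 0.0603] [0.0137 0.0306 0.0699]
0.07 -1 75 [ 0.0013 -0.0274  0.0701] [ 0.0136 -0.0234  0.0798]
0.07 1 75 [0.0003 0.0264 0.07  ] [0.0139 0.0307 0.0799]
0.08 -1 77 [-0.0032 -0.0274  0.0805] [ 0.0138 -0.0234  0.0898]
0.08 1 77 [-0.0044  0.0266  0.0802] [0.0138 0.0306 0.09  ]
0.09 -1 347 [-0.0103 -0.0274  0.0901] [ 0.015  -0.015   0.0997]
0.09 1 341 [-0.0097  0.0184  0.0902] [0.0151 0.0307 0.1   ]
0.1 -1 101 [-0.0081 -0.0262  0.1   ] [ 0.0152 -0.0151  0.1098]
0.1 1 108 [-0.0088  0.0184  0.1   ] [0.0151 0.0288 0.11  ]
0.11 -1 44 [-0.0085 -0.0241  0.11  ] [ 0.015  -0.015   0.1149]
0.11 1 43 [-0.0075  0.0187  0.11  ] [0.0149 0.0276 0.1152]
```

```bash
cat >> h.py <<'E'
def spools(c,vmax=420,amin=60):
    X=cloud(c);H=hsv(c);z=X[...,2];out=[]
    m=(z>.053)&(z<.067)&(H[...,0]>12)&(H[...,0]<26)&(H[...,1]>50)&(H[...,1]<135)&(H[...,2]>140);m[vmax:]=0
    for b in blobs(m,amin):
        k,_=cv2.findContours(b.astype(np.uint8),0,1)
        v,u=np.nonzero(b);a,rr=cv2.minEnclosingCircle(np.c_[u,v].astype(np.float32))
        P=onplane(c,np.c_[u,v],.06)[:,:2].astype(np.float32)*1000
        ce,rad=cv2.minEnclosingCircle(P)
        print('spool',np.round(np.array(ce)/1000,4),'rad',round(rad,1),'mean',P.mean(0).round(1),'px',np.round(a),b.sum())
E
python3 - <<'E'
from h import *
spools(np.load('w3.npz'));print();spools(np.load('top0.npz'))
E
```

```text
spool [ 0.4948 -0.2313] rad 21.5 mean [ 497.7 -240.6] px [416. 168.] 125
spool [ 0.6154 -0.244 ] rad 20.3 mean [ 609.7 -250.3] px [362. 269.] 107

spool [ 0.6197 -0.0847] rad 20.7 mean [619.7 -84.6] px [293. 182.] 247
spool [ 0.6175 -0.2402] rad 21.0 mean [ 617.5 -240.1] px [360. 184.] 251
spool [ 0.4947 -0.2292] rad 20.9 mean [ 494.7 -229. ] px [356. 236.] 256
spool [ 0.4619 -0.06  ] rad 20.2 mean [461.9 -60.1] px [282. 250.] 250
```

Call:
{"fn": "apply_moves", "kwargs": {"plan": [{"grip": 0.5, "offset": [0.2, 4, 0], "spin": 0}, {"grip": 0.5, "offset": [0.2, 8, 0], "spin": 0}, {"grip": 0.5, "offset": [0.25, 12, 1], "spin": 0}, {"grip": 0.55, "offset": [0.25, 14.2, 4], "spin": 0}, {"grip": 0.6, "offset": [0.25, 14.2, 7], "spin": 0}]}}

```text
time_s: 9.85
tcp_pos: [0.4954, -0.2283, 0.2126]
ee_rot: [[-0.96, -0.281, 0.001], [-0.281, 0.96, 0.001], [-0.001, 0.001, -1.0]]
wrist_force: [0.8, -0.5, -1.9]
gripper_width: 0.568
gripper_force: 5.0
```

Call:
{"fn": "apply_moves", "kwargs": {"plan": [{"grip": 0.6, "offset": [0, 0, 1.5], "spin": 0}, {"grip": 0.6, "offset": [0, 0, 2.5], "spin": 0}, {"grip": 0.6, "offset": [0, 0, 2.5], "spin": 0}, {"grip": 0.6, "offset": [0, 0, 2.5], "spin": 0}]}}

```text
time_s: 10.25
tcp_pos: [0.497, -0.2312, 0.1887]
ee_rot: [[-0.96, -0.279, 0.0], [-0.279, 0.96, -0.0], [-0.0, -0.0, -1.0]]
wrist_force: [0.2, 0.5, -1.0]
gripper_width: 0.603
gripper_force: 3.4
```

```bash
python3 - <<'E'
from h import *
from station import r
to(.4967,-.2305,.14,106.2)
c=r.capture('wrist');np.savez('w4.npz',**c);cv2.imwrite('pics/w4.png',c['img'])
E
```

```text
t 10.25 tcp [ 0.497  -0.2312  0.1887] yaw 106.19 j [ -8.  17. -15.   0. -57. -66.] w 0.603 F [ 0.2  0.5 -1. ] g 3.4
  offset cm [0.01 0.07 4.87] spin -0.0 alt 3.141
```

View pics/w4.png

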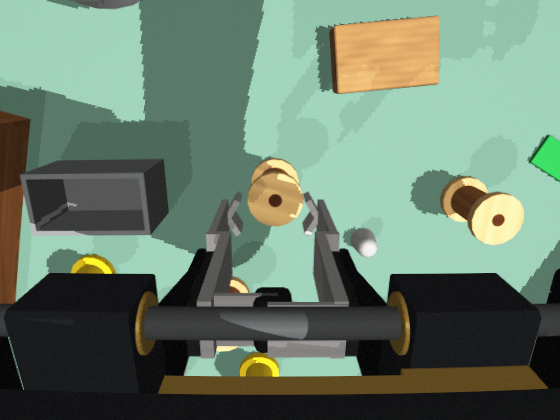

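The spool's top at (275,200) sits midway between the jaws at (235,214) and (312,214). I'll check the numbers.

```bash
cat >> h.py <<'E'
def align(c,st):
    T=toolpts(c,st);H=hsv(c)
    n=(abs(T[...,0])<.05)&(abs(T[...,1])<.045)
    j=n&(T[...,2]>.1)&(T[...,2]<.115)&(H[...,1]<50)
    a=j&(T[...,1]<0);b=j&(T[...,1]>0)
    jx=[T[q][:,0].max() for q in(a,b)];jy=[T[a][:,1].max(),T[b][:,1].min()];jz=np.percentile(T[j][:,2],98)
    print('jaw x max',np.round(jx,4),'inner y',np.round(jy,4),'mid',round(sum(jy)/2,4),'z',jz.round(4))
    zt=st['tcp_pos'][2]-.06
    s=(abs(T[...,0])<.06)&(abs(T[...,1])<.06)&(abs(T[...,2]-zt)<.008)&(H[...,1]>60)&(H[...,0]<27)
    bl=blobs(s,200)
    for q in bl:
        v,u=np.nonzero(q);P=(onplane(c,np.c_[u,v],.06)-np.array(st['tcp_pos']))@np.array(st['ee_rot'])
        ce,rad=cv2.minEnclosingCircle(P[:,:2].astype(np.float32)*1000);print('spool tool xy mm',np.round(ce,1),'rad',round(rad,1),q.sum())
E
python3 - <<'E'
from h import *
from station import r
align(np.load('w4.npz'),r.sense())
E
```

```text
jaw x max [0.0144 0.0143] inner y [-0.0205  0.0212] mid 0.0003 z 0.1114
spool tool xy mm [3.5 2.5] rad 21.4 2299
```

Call:
{"fn": "apply_moves", "kwargs": {"plan": [{"grip": 0.6, "offset": [0.1, 0.2, 0], "spin": 0}, {"grip": 0.6, "offset": [0.1, 0.2, 1.5], "spin": 0}, {"grip": 0.6, "offset": [0.1, 0.2, 3], "spin": 0}, {"grip": 0.6, "offset": [0.1, 0.2, 4.5], "spin": 0}, {"grip": 0.6, "offset": [0.1, 0.2, 5.4], "spin": 0}]}}

```text
time_s: 10.8
tcp_pos: [0.4949, -0.2292, 0.1341]
ee_rot: [[-0.96, -0.279, -0.0], [-0.279, 0.96, 0.0], [0.0, 0.0, -1.0]]
wrist_force: [0.5, -0.3, -1.3]
gripper_width: 0.601
gripper_force: 3.3
```

Call:
{"fn": "apply_moves", "kwargs": {"plan": [{"grip": 0.6, "offset": [0, 0, 0], "spin": 0}, {"grip": 0.3, "offset": [0, 0, 0], "spin": 0}, {"grip": 0.3, "offset": [0, 0, 0], "spin": 0}, {"grip": 0.3, "offset": [0, 0, 0], "spin": 0}, {"grip": 0.3, "offset": [0, 0, 0], "spin": 0}]}}

```text
time_s: 11.3
tcp_pos: [0.4957, -0.2294, 0.1353]
ee_rot: [[-0.96, -0.279, 0.002], [-0.279, 0.96, -0.0], [-0.001, -0.001, -1.0]]
wrist_force: [0.3, 0.0, 0.3]
gripper_width: 0.395
gripper_force: 30.0
```

Call:
{"fn": "apply_moves", "kwargs": {"plan": [{"grip": 0.2, "offset": [0, 0, 0], "spin": 0}, {"grip": 0.2, "offset": [0, 0, 0], "spin": 0}, {"grip": 0.2, "offset": [0, 0, 0], "spin": 0}, {"grip": 0.2, "offset": [0, 0, -1], "spin": 0}, {"grip": 0.2, "offset": [0, 0, -3], "spin": 0}]}}

```text
time_s: 11.8
tcp_pos: [0.4935, -0.2288, 0.1631]
ee_rot: [[-0.96, -0.278, -0.005], [-0.278, 0.96, 0.002], [0.005, 0.003, -1.0]]
wrist_force: [0.4, -0.5, -1.3]
gripper_width: 0.393
gripper_force: 30.0
```

```bash
python3 - <<'E'
from h import *
from station import r
to(.5,.2,.3,79)
c=r.capture('wrist');np.savez('w5.npz',**c);cv2.imwrite('pics/w5.png',c['img'])
E
```

```text
t 11.8 tcp [ 0.4935 -0.2288  0.1631] yaw 106.17 j [ -8.  19. -17.  -0. -54. -66.] w 0.393 F [ 0.4 -0.5 -1.3] g 30.0
  offset cm [-12.57  41.   -13.69] spin 0.474 alt -2.667
```

View pics/w5.png

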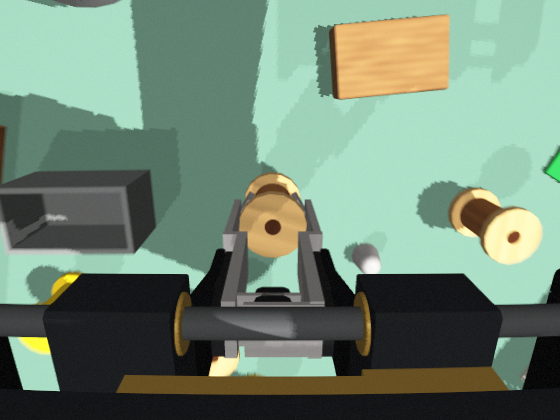

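The spool is held in the jaws at (272,228), with the gripper stopped at 34 mm. I'll refine the box pose from the earlier open-lid top view.

```bash
python3 - <<'E'
from h import *
c=np.load('t2.npz');X=cloud(c);z=X[...,2];H=hsv(c)
ax=np.radians(-11.06);ex=np.array([np.cos(ax),np.sin(ax)]);ey=np.array([-ex[1],ex[0]]);ce=np.array([.565,.2099])
q=(X[...,:2]-ce)@ex;p=(X[...,:2]-ce)@ey
m=(z>.083)&(z<.097)&(abs(q)<.1)&(abs(p)<.15)
print(m.sum(),q[m].min(),q[m].max(),p[m].min(),p[m].max())
f=m&(q<-.06);print('front',f.sum(),q[f].mean(),np.polyfit(p[f],q[f],1))
for s in(-1,1):
    f=m&(p*s>.11)&(q<.06);print('side',s,f.sum(),p[f].mean(),np.polyfit(q[f],p[f],1))
f=(abs(q)<.05)&(abs(p)<.11);print('floor z',np.median(z[f]))
l=(z>.12)&(q>.05)&(q<.2)&(abs(p)<.15);print('lid',np.polyfit(z[l],q[l],1),l.sum(),z[l].max())
print('hdl z',z[l].max())
E
```

```text
932 -0.07780653704131787 0.07675677096714005 -0.13092789296147875 0.13065254386516467
front 256 -0.07379629726203987 [ 0.00899187 -0.07370922]
side -1 177 -0.12720582331231486 [-0.03382178 -0.12774136]
side 1 182 0.12549847077764748 [0.02561112 0.12585234]
floor z 0.005825515902351945
lid [0.19028061 0.05486921] 3170 0.2911561419438911
hdl z 0.2911561419438911
```

Call:
{"fn": "apply_moves", "kwargs": {"plan": [{"grip": 0.2, "offset": [0, 0, -4], "spin": 0}, {"grip": 0.2, "offset": [0, 0, -8], "spin": 0}, {"grip": 0.2, "offset": [-1, 2, -11], "spin": 0}, {"grip": 0.2, "offset": [-2.6, 5, -12], "spin": 0}, {"grip": 0.2, "offset": [-4.6, 8.4, -12], "spin": 0}]}}

```text
time_s: 12.35
tcp_pos: [0.5165, -0.1353, 0.2868]
ee_rot: [[-0.961, -0.277, 0.005], [-0.277, 0.961, 0.0], [-0.005, -0.001, -1.0]]
wrist_force: [0.4, 0.1, -2.2]
gripper_width: 0.397
gripper_force: 30.0
```

Call:
{"fn": "apply_moves", "kwargs": {"plan": [{"grip": 0.2, "offset": [-2.3, 4.2, 0], "spin": 0}, {"grip": 0.2, "offset": [-4.6, 8.4, 0], "spin": 0}, {"grip": 0.2, "offset": [-6.9, 12.6, 0], "spin": 0}, {"grip": 0.2, "offset": [-9.2, 16.8, 0], "spin": 0}, {"grip": 0.2, "offset": [-11.5, 21, 0], "spin": 0}]}}

```text
time_s: 12.85
tcp_pos: [0.5674, 0.1, 0.2842]
ee_rot: [[-0.96, -0.279, -0.001], [-0.279, 0.96, 0.0], [0.001, 0.0, -1.0]]
wrist_force: [0.9, -0.6, -2.1]
gripper_width: 0.393
gripper_force: 30.0
```

Call:
{"fn": "apply_moves", "kwargs": {"plan": [{"grip": 0.2, "offset": [-1.3, 2, 0], "spin": 0.13}, {"grip": 0.2, "offset": [-2.7, 4.2, 0], "spin": 0.26}, {"grip": 0.2, "offset": [-2.7, 4.2, 0], "spin": 0.38}, {"grip": 0.2, "offset": [-2.7, 4.2, 0], "spin": 0.474}, {"grip": 0.2, "offset": [-2.7, 4.2, 0], "spin": 0.474}]}}

```text
time_s: 13.35
tcp_pos: [0.5816, 0.1462, 0.2837]
ee_rot: [[-0.982, 0.19, -0.001], [0.19, 0.982, -0.0], [0.001, -0.001, -1.0]]
wrist_force: [-0.2, 0.6, -1.5]
gripper_width: 0.397
gripper_force: 30.0
```

```bash
python3 - <<'E'
from h import *
from station import r
to(.580,.146,.142,79)
c=r.capture('wrist');np.savez('w6.npz',**c);cv2.imwrite('pics/w6.png',c['img'])
c=r.capture('scene');np.savez('s6.npz',**c);cv2.imwrite('pics/s6.png',c['img'])
E
```

```text
t 13.35 tcp [0.5816 0.1462 0.2837] yaw 79.08 j [  30.   18.    0.   -0.  -72. -130.] w 0.397 F [-0.2  0.6 -1.5] g 30.0
  offset cm [ 0.15 -0.05 14.17] spin 0.001 alt -3.14
```

View pics/w6.png

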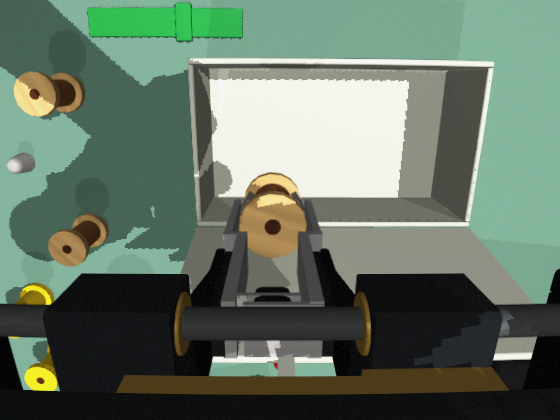

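The spool hangs at (272,228) over the box interior (rim u 190–492). I'll lower it.

Call:
{"fn": "apply_moves", "kwargs": {"plan": [{"grip": 0.2, "offset": [0.15, 0, 4], "spin": 0}, {"grip": 0.2, "offset": [0.15, 0, 8], "spin": 0}, {"grip": 0.2, "offset": [0.15, 0, 11], "spin": 0}, {"grip": 0.2, "offset": [0.15, 0, 13], "spin": 0}, {"grip": 0.2, "offset": [0.15, 0, 14.2], "spin": 0}]}}

```text
time_s: 13.95
tcp_pos: [0.5796, 0.1454, 0.1405]
ee_rot: [[-0.982, 0.189, -0.003], [0.189, 0.982, -0.001], [0.003, -0.002, -1.0]]
wrist_force: [-0.9, 0.2, -2.1]
gripper_width: 0.397
gripper_force: 30.0
```

Call:
{"fn": "apply_moves", "kwargs": {"plan": [{"grip": 0.2, "offset": [0, 0, 0], "spin": 0}, {"grip": 0.45, "offset": [0, 0, 0], "spin": 0}, {"grip": 0.61, "offset": [0, 0, 0], "spin": 0}, {"grip": 0.61, "offset": [0, 0, 0], "spin": 0}, {"grip": 0.61, "offset": [0, 0, 0], "spin": 0}]}}

```text
time_s: 14.45
tcp_pos: [0.5808, 0.1464, 0.1435]
ee_rot: [[-0.982, 0.19, 0.002], [0.19, 0.982, 0.001], [-0.001, 0.001, -1.0]]
wrist_force: [-0.6, 0.0, -2.0]
gripper_width: 0.586
gripper_force: 4.0
```

Call:
{"fn": "apply_moves", "kwargs": {"plan": [{"grip": 0.61, "offset": [0, 0, 0], "spin": 0}, {"grip": 0.61, "offset": [0, 0, -1.5], "spin": 0}, {"grip": 0.61, "offset": [0, 0, -3.5], "spin": 0}, {"grip": 0.61, "offset": [0, 0, -6], "spin": 0}, {"grip": 0.5, "offset": [0, 0, -10], "spin": 0}]}}

```text
time_s: 14.95
tcp_pos: [0.5791, 0.1457, 0.2413]
ee_rot: [[-0.982, 0.19, -0.005], [0.19, 0.982, -0.002], [0.005, -0.003, -1.0]]
wrist_force: [0.5, 1.1, -1.1]
gripper_width: 0.58
gripper_force: 4.6
```

```bash
python3 - <<'E'
from h import *
from station import r
c=r.capture('wrist');np.savez('w7.npz',**c);cv2.imwrite('pics/w7.png',c['img'])
c=r.capture('top');np.savez('t7.npz',**c);spools(c)
to(.4619-.002,-.060,.29,106)
E
```

```text
spool [ 0.6196 -0.084 ] rad 21.0 mean [620.1 -84.3] px [293. 182.] 221
spool [ 0.6175 -0.2402] rad 21.0 mean [ 617.7 -240.3] px [360. 184.] 248
spool [ 0.4619 -0.06  ] rad 20.2 mean [462.  -60.3] px [282. 250.] 247
t 15.05 tcp [0.5835 0.147  0.2493] yaw 79.11 j [  30.   19.   -3.    0.  -67. -131.] w 0.532 F [ 1.6 -0.6 -0.1] g 6.9
  offset cm [  8.23 -22.67  -4.07] spin -0.469 alt 2.672
```

View pics/w7.png

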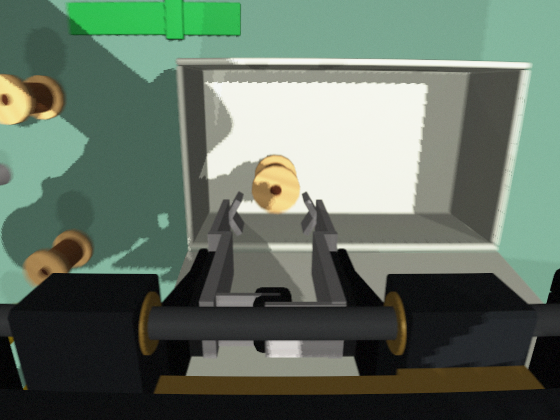

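The first spool stands in the box at (275,190). The next is at (0.462, −0.060), and I'll keep the same tool yaw.

Call:
{"fn": "apply_moves", "kwargs": {"plan": [{"grip": 0.5, "offset": [1.5, -4.5, 0], "spin": 0}, {"grip": 0.5, "offset": [3, -9, 0], "spin": 0}, {"grip": 0.5, "offset": [4.5, -13.5, 0], "spin": 0}, {"grip": 0.5, "offset": [6, -18, 0], "spin": 0}, {"grip": 0.5, "offset": [7.5, -22.5, 0], "spin": 0}]}}

```text
time_s: 15.55
tcp_pos: [0.4626, -0.0618, 0.2424]
ee_rot: [[-0.982, 0.189, 0.0], [0.189, 0.982, 0.0], [-0.0, 0.0, -1.0]]
wrist_force: [1.3, -1.3, -1.1]
gripper_width: 0.504
gripper_force: 8.3
```

Call:
{"fn": "apply_moves", "kwargs": {"plan": [{"grip": 0.6, "offset": [0, 0, 2.5], "spin": 0}, {"grip": 0.6, "offset": [0, 0, 5.2], "spin": 0}, {"grip": 0.6, "offset": [0, 0, 5.2], "spin": 0}, {"grip": 0.6, "offset": [0, 0, 5.2], "spin": 0}]}}

```text
time_s: 15.95
tcp_pos: [0.4643, -0.0606, 0.1909]
ee_rot: [[-0.982, 0.19, -0.0], [0.19, 0.982, -0.001], [0.0, -0.001, -1.0]]
wrist_force: [0.1, -0.2, -1.1]
gripper_width: 0.601
gripper_force: 3.5
```

```bash
python3 - <<'E'
from h import *
from station import r
st=r.sense();c=r.capture('wrist');np.savez('w8.npz',**c);align(c,st);to(.4641,-.0607,.135,79,st)
E
```

```text
jaw x max [0.0141 0.0139] inner y [-0.0204  0.0209] mid 0.0002 z 0.1104
spool tool xy mm [3.6 0. ] rad 21.3 2357
t 15.95 tcp [ 0.4643 -0.0606  0.1909] yaw 79.08 j [  13.   10.  -25.    0.  -55. -113.] w 0.601 F [ 0.1 -0.2 -1.1] g 3.5
  offset cm [ 0.01 -0.02  5.59] spin 0.001 alt -3.14
```

Call:
{"fn": "apply_moves", "kwargs": {"plan": [{"grip": 0.6, "offset": [0.1, 0, 1.5], "spin": 0}, {"grip": 0.6, "offset": [0.1, 0, 3], "spin": 0}, {"grip": 0.6, "offset": [0.1, 0, 4.5], "spin": 0}, {"grip": 0.6, "offset": [0.1, 0, 5.6], "spin": 0}, {"grip": 0.6, "offset": [0.1, 0, 5.6], "spin": 0}]}}

```text
time_s: 16.5
tcp_pos: [0.4629, -0.0601, 0.1341]
ee_rot: [[-0.982, 0.19, -0.001], [0.19, 0.982, -0.0], [0.001, -0.001, -1.0]]
wrist_force: [-0.5, -0.7, -1.6]
gripper_width: 0.602
gripper_force: 3.3
```

Call:
{"fn": "apply_moves", "kwargs": {"plan": [{"grip": 0.3, "offset": [0, 0, 0], "spin": 0}, {"grip": 0.3, "offset": [0, 0, 0], "spin": 0}, {"grip": 0.3, "offset": [0, 0, 0], "spin": 0}, {"grip": 0.2, "offset": [0, 0, 0], "spin": 0}, {"grip": 0.2, "offset": [0, 0, 0], "spin": 0}]}}

```text
time_s: 17.0
tcp_pos: [0.4637, -0.0602, 0.1352]
ee_rot: [[-0.982, 0.19, 0.002], [0.19, 0.982, 0.0], [-0.002, 0.0, -1.0]]
wrist_force: [-0.4, 0.8, 1.3]
gripper_width: 0.397
gripper_force: 30.0
```

Call:
{"fn": "apply_moves", "kwargs": {"plan": [{"grip": 0.2, "offset": [0, 0, 0], "spin": 0}, {"grip": 0.2, "offset": [0, 0, -2], "spin": 0}, {"grip": 0.2, "offset": [0, 0, -6], "spin": 0}, {"grip": 0.2, "offset": [0, 0, -10], "spin": 0}, {"grip": 0.2, "offset": [0, 0, -14.5], "spin": 0}]}}

```text
time_s: 17.5
tcp_pos: [0.4619, -0.0603, 0.28]
ee_rot: [[-0.982, 0.19, -0.003], [0.19, 0.982, 0.0], [0.003, -0.001, -1.0]]
wrist_force: [1.6, 0.6, -1.3]
gripper_width: 0.399
gripper_force: 30.0
```

```bash
python3 - <<'E'
from h import *
from station import r
st=r.sense();to(.6032,.2633,.1415,79,st);c=r.capture('wrist');np.savez('w9.npz',**c);cv2.imwrite('pics/w9.png',c['img'])
T=toolpts(c,st);H=hsv(c)
m=(abs(T[...,0])<.03)&(abs(T[...,1])<.03)&(T[...,2]>.06)&(T[...,2]<.09)&(H[...,1]>60);print('flange px',m.sum(),np.median(T[m],0) if m.any() else '')
E
```

```text
t 17.5 tcp [ 0.4619 -0.0603  0.28  ] yaw 79.02 j [  13.    5.  -17.   -0.  -68. -114.] w 0.399 F [ 1.6  0.6 -1.3] g 30.0
  offset cm [-7.71 34.46 13.85] spin 0.0 alt -3.141
flange px 3404 [ 4.12849745e-03 -8.53776826e-05  7.53907369e-02]
```

Call:
{"fn": "apply_moves", "kwargs": {"plan": [{"grip": 0.2, "offset": [-1, 4.3, 0], "spin": 0}, {"grip": 0.2, "offset": [-2, 8.6, 0], "spin": 0}, {"grip": 0.2, "offset": [-3, 12.9, 0], "spin": 0}, {"grip": 0.2, "offset": [-4, 17.2, 0], "spin": 0}, {"grip": 0.2, "offset": [-5, 21.5, 0], "spin": 0}]}}

```text
time_s: 18.05
tcp_pos: [0.5531, 0.1429, 0.2788]
ee_rot: [[-0.982, 0.19, -0.001], [0.19, 0.982, -0.0], [0.001, -0.0, -1.0]]
wrist_force: [0.2, -0.3, -0.6]
gripper_width: 0.395
gripper_force: 30.0
```

Call:
{"fn": "apply_moves", "kwargs": {"plan": [{"grip": 0.2, "offset": [-1, 4.3, 0], "spin": 0}, {"grip": 0.2, "offset": [-2, 8.6, 0], "spin": 0}, {"grip": 0.2, "offset": [-2.6, 13, 0], "spin": 0}, {"grip": 0.2, "offset": [-2.6, 13, 0], "spin": 0}, {"grip": 0.2, "offset": [-2.6, 13, 2], "spin": 0}]}}

```text
time_s: 18.55
tcp_pos: [0.6044, 0.2658, 0.2604]
ee_rot: [[-0.982, 0.188, 0.003], [0.188, 0.982, 0.002], [-0.003, 0.002, -1.0]]
wrist_force: [1.0, -0.5, -1.0]
gripper_width: 0.396
gripper_force: 30.0
```

```bash
python3 - <<'E'
from h import *
from station import r
to(.6032,.2633,.1415,79)
E
```

```text
t 18.55 tcp [0.6044 0.2658 0.2604] yaw 79.16 j [  38.   25.    7.    0.  -72. -139.] w 0.396 F [ 1.  -0.5 -1. ] g 30.0
  offset cm [ 0.07 -0.27 11.89] spin 0.003 alt -3.139
```

Call:
{"fn": "apply_moves", "kwargs": {"plan": [{"grip": 0.2, "offset": [0, -0.2, 4], "spin": 0}, {"grip": 0.2, "offset": [0, -0.2, 7], "spin": 0}, {"grip": 0.2, "offset": [0, -0.2, 9.5], "spin": 0}, {"grip": 0.2, "offset": [0, -0.2, 11.8], "spin": 0}, {"grip": 0.2, "offset": [0, -0.2, 11.8], "spin": 0}]}}

```text
time_s: 19.05
tcp_pos: [0.6007, 0.2602, 0.1376]
ee_rot: [[-0.982, 0.191, -0.007], [0.191, 0.982, -0.004], [0.006, -0.006, -1.0]]
wrist_force: [-0.9, 0.7, -2.3]
gripper_width: 0.395
gripper_force: 30.0
```

Call:
{"fn": "apply_moves", "kwargs": {"plan": [{"grip": 0.4, "offset": [0, 0, 0], "spin": 0}, {"grip": 0.5, "offset": [0, 0, 0], "spin": 0}, {"grip": 0.61, "offset": [0, 0, 0], "spin": 0}, {"grip": 0.61, "offset": [0, 0, 0], "spin": 0}, {"grip": 0.61, "offset": [0, 0, 0], "spin": 0}]}}

```text
time_s: 19.55
tcp_pos: [0.603, 0.2622, 0.1423]
ee_rot: [[-0.982, 0.19, 0.001], [0.19, 0.982, 0.001], [-0.001, 0.001, -1.0]]
wrist_force: [0.0, -1.0, -0.3]
gripper_width: 0.594
gripper_force: 3.6
```

Call:
{"fn": "apply_moves", "kwargs": {"plan": [{"grip": 0.61, "offset": [0, 0, 0], "spin": 0}, {"grip": 0.61, "offset": [0, 0, -1.5], "spin": 0}, {"grip": 0.61, "offset": [0, 0, -3.5], "spin": 0}, {"grip": 0.61, "offset": [0, 0, -6], "spin": 0}, {"grip": 0.5, "offset": [0, 0, -10], "spin": 0}]}}

```text
time_s: 20.05
tcp_pos: [0.6016, 0.2614, 0.2399]
ee_rot: [[-0.982, 0.19, -0.005], [0.19, 0.982, -0.003], [0.005, -0.004, -1.0]]
wrist_force: [0.1, 0.7, -1.8]
gripper_width: 0.575
gripper_force: 4.6
```

```bash
python3 - <<'E'
from h import *
from station import r
c=r.capture('top');np.savez('t10.npz',**c);spools(c)
c=r.capture('wrist');np.savez('w10.npz',**c);cv2.imwrite('pics/w10.png',c['img'])
to(.6196+.0022,-.0843-.0007,.19,79)
E
```

```text
spool [ 0.6195 -0.0848] rad 20.9 mean [619.4 -84.8] px [294. 182.] 247
spool [ 0.6177 -0.24  ] rad 20.8 mean [ 617.7 -240.2] px [360. 184.] 248
t 20.15 tcp [0.6058 0.2632 0.2488] yaw 79.11 j [  38.   25.    6.    0.  -70. -139.] w 0.526 F [-0.1  1.2  0.4] g 6.9
  offset cm [ -8.16 -33.89   5.88] spin 0.002 alt -3.14
```

View pics/w10.png

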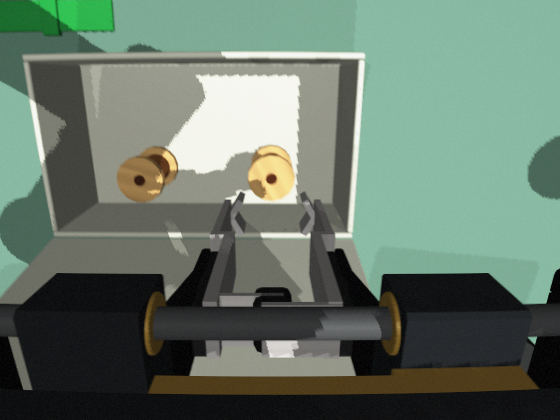

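Two spools stand in the box, at (270,178) and (140,180). I'll leave along the box's y first to stay clear of the lid, then move forward to the next spool.

Call:
{"fn": "apply_moves", "kwargs": {"plan": [{"grip": 0.5, "offset": [0, -4.8, 0], "spin": 0}, {"grip": 0.5, "offset": [0, -9.6, 0], "spin": 0}, {"grip": 0.5, "offset": [0, -14.4, 0], "spin": 0}, {"grip": 0.5, "offset": [0, -19.2, 0], "spin": 0}, {"grip": 0.5, "offset": [0, -24, 0], "spin": 0}]}}

```text
time_s: 20.65
tcp_pos: [0.5564, 0.0247, 0.2414]
ee_rot: [[-0.982, 0.19, 0.0], [0.19, 0.982, 0.0], [-0.0, 0.0, -1.0]]
wrist_force: [0.9, -0.5, -1.0]
gripper_width: 0.499
gripper_force: 8.3
```

Call:
{"fn": "apply_moves", "kwargs": {"plan": [{"grip": 0.5, "offset": [0, -4.8, 0], "spin": 0}, {"grip": 0.5, "offset": [-0.5, -9.6, 0], "spin": 0}, {"grip": 0.5, "offset": [-4.5, -9.7, 0], "spin": 0}, {"grip": 0.6, "offset": [-8, -9.7, 2], "spin": 0}, {"grip": 0.6, "offset": [-8, -9.7, 5], "spin": 0}]}}

```text
time_s: 21.15
tcp_pos: [0.6219, -0.0854, 0.1919]
ee_rot: [[-0.981, 0.192, 0.007], [0.192, 0.981, -0.0], [-0.007, 0.001, -1.0]]
wrist_force: [-0.4, 0.1, -1.2]
gripper_width: 0.575
gripper_force: 4.5
```

Call:
{"fn": "apply_moves", "kwargs": {"plan": [{"grip": 0.6, "offset": [0, 0, 0], "spin": 0}, {"grip": 0.6, "offset": [0, 0, 0], "spin": 0}]}}

```text
time_s: 21.35
tcp_pos: [0.617, -0.0842, 0.1913]
ee_rot: [[-0.982, 0.19, -0.002], [0.19, 0.982, -0.001], [0.002, -0.001, -1.0]]
wrist_force: [-0.1, 0.5, -0.1]
gripper_width: 0.598
gripper_force: 3.5
```

```bash
python3 - <<'E'
from h import *
from station import r
st=r.sense();c=r.capture('wrist');np.savez('w11.npz',**c);align(c,st);to(.6218,-.0854,.135,79,st)
E
```

```text
jaw x max [0.0145 0.0139] inner y [-0.0205  0.0209] mid 0.0002 z 0.1107
spool tool xy mm [-2.   0.2] rad 21.5 2314
t 21.35 tcp [ 0.617  -0.0842  0.1913] yaw 79.06 j [   7.   24.   -4.    0.  -62. -108.] w 0.598 F [-0.1  0.5 -0.1] g 3.5
  offset cm [-0.5  -0.03  5.63] spin 0.001 alt -3.14
```

Call:
{"fn": "apply_moves", "kwargs": {"plan": [{"grip": 0.6, "offset": [-0.45, 0, 0.5], "spin": 0}, {"grip": 0.6, "offset": [-0.45, 0, 2], "spin": 0}, {"grip": 0.6, "offset": [-0.45, 0, 4], "spin": 0}, {"grip": 0.6, "offset": [-0.45, 0, 5.6], "spin": 0}, {"grip": 0.6, "offset": [-0.45, 0, 5.6], "spin": 0}]}}

```text
time_s: 21.9
tcp_pos: [0.6207, -0.0846, 0.1344]
ee_rot: [[-0.982, 0.19, -0.003], [0.19, 0.982, 0.0], [0.003, -0.0, -1.0]]
wrist_force: [-1.6, -0.3, -0.8]
gripper_width: 0.601
gripper_force: 3.3
```

Call:
{"fn": "apply_moves", "kwargs": {"plan": [{"grip": 0.3, "offset": [0, 0, 0], "spin": 0}, {"grip": 0.3, "offset": [0, 0, 0], "spin": 0}, {"grip": 0.3, "offset": [0, 0, 0], "spin": 0}, {"grip": 0.2, "offset": [0, 0, 0], "spin": 0}, {"grip": 0.2, "offset": [0, 0, 0], "spin": 0}]}}

```text
time_s: 22.4
tcp_pos: [0.6226, -0.0849, 0.1369]
ee_rot: [[-0.982, 0.19, 0.003], [0.19, 0.982, -0.0], [-0.003, 0.0, -1.0]]
wrist_force: [1.2, 0.5, 3.4]
gripper_width: 0.398
gripper_force: 30.0
```

Call:
{"fn": "apply_moves", "kwargs": {"plan": [{"grip": 0.2, "offset": [0, 0, 0], "spin": 0}, {"grip": 0.2, "offset": [0, 0, -2], "spin": 0}, {"grip": 0.2, "offset": [0, 0, -6], "spin": 0}, {"grip": 0.2, "offset": [0, 0, -10], "spin": 0}, {"grip": 0.2, "offset": [0, 0, -14.5], "spin": 0}]}}

```text
time_s: 22.9
tcp_pos: [0.6207, -0.0848, 0.2803]
ee_rot: [[-0.982, 0.19, -0.004], [0.19, 0.982, 0.0], [0.004, -0.0, -1.0]]
wrist_force: [1.3, -0.7, -1.9]
gripper_width: 0.395
gripper_force: 30.0
```

```bash
python3 - <<'E'
from h import *
from station import r
st=r.sense();to(.5444,.2748,.1415,79,st);c=r.capture('wrist')
T=toolpts(c,st);H=hsv(c)
m=(abs(T[...,0])<.03)&(abs(T[...,1])<.03)&(T[...,2]>.06)&(T[...,2]<.09)&(H[...,1]>60);print('flange px',m.sum(),np.median(T[m],0) if m.any() else '')
E
```

```text
t 22.9 tcp [ 0.6207 -0.0848  0.2803] yaw 79.03 j [   7.   21.    4.   -0.  -73. -108.] w 0.395 F [ 1.3 -0.7 -1.9] g 30.0
  offset cm [14.34 33.85 13.88] spin 0.001 alt -3.141
flange px 3420 [ 5.04663053e-03 -9.19490836e-05  7.70904008e-02]
```

Call:
{"fn": "apply_moves", "kwargs": {"plan": [{"grip": 0.2, "offset": [4.7, 0, 0], "spin": 0}, {"grip": 0.2, "offset": [9, 2, 0], "spin": 0}, {"grip": 0.2, "offset": [12.5, 5, 0], "spin": 0}, {"grip": 0.2, "offset": [14.3, 9.5, 0], "spin": 0}, {"grip": 0.2, "offset": [14.4, 14.3, 0], "spin": 0}]}}

```text
time_s: 23.45
tcp_pos: [0.5049, 0.0835, 0.2809]
ee_rot: [[-0.982, 0.191, -0.0], [0.191, 0.982, 0.001], [0.001, 0.001, -1.0]]
wrist_force: [1.8, -0.3, -1.6]
gripper_width: 0.394
gripper_force: 30.0
```

Call:
{"fn": "apply_moves", "kwargs": {"plan": [{"grip": 0.2, "offset": [0, 4.8, 0], "spin": 0}, {"grip": 0.2, "offset": [0, 9.6, 0], "spin": 0}, {"grip": 0.2, "offset": [0, 14.4, 0], "spin": 0}, {"grip": 0.2, "offset": [0, 19.5, 0], "spin": 0}, {"grip": 0.2, "offset": [0, 19.5, 1], "spin": 0}]}}

```text
time_s: 23.95
tcp_pos: [0.5456, 0.2799, 0.2696]
ee_rot: [[-0.983, 0.185, 0.002], [0.185, 0.983, 0.002], [-0.001, 0.002, -1.0]]
wrist_force: [0.2, -0.3, -1.8]
gripper_width: 0.394
gripper_force: 30.0
```

Call:
{"fn": "apply_moves", "kwargs": {"plan": [{"grip": 0.2, "offset": [0, 0, 3], "spin": 0}, {"grip": 0.2, "offset": [0, 0, 5], "spin": 0}, {"grip": 0.2, "offset": [0, 0, 5], "spin": 0}]}}

```text
time_s: 24.25
tcp_pos: [0.5424, 0.2727, 0.216]
ee_rot: [[-0.982, 0.191, -0.008], [0.191, 0.982, -0.005], [0.007, -0.007, -1.0]]
wrist_force: [-0.3, -0.3, -2.4]
gripper_width: 0.396
gripper_force: 30.0
```

```bash
python3 - <<'E'
from h import *
from station import r
to(.5444,.2748,.1415,79)
E
```

```text
t 24.25 tcp [0.5424 0.2727 0.216 ] yaw 79.0 j [  42.   22.   -4.   -0.  -65. -143.] w 0.396 F [-0.3 -0.3 -2.4] g 30.0
  offset cm [-0.16  0.24  7.45] spin 0.0 alt -3.142
```

Call:
{"fn": "apply_moves", "kwargs": {"plan": [{"grip": 0.2, "offset": [0, 0, 2.5], "spin": 0}, {"grip": 0.2, "offset": [0, 0, 5], "spin": 0}, {"grip": 0.2, "offset": [0, 0, 7], "spin": 0}, {"grip": 0.2, "offset": [0, 0, 7.7], "spin": 0}, {"grip": 0.2, "offset": [0, 0, 7.7], "spin": 0}]}}

```text
time_s: 24.75
tcp_pos: [0.5449, 0.274, 0.1437]
ee_rot: [[-0.982, 0.19, -0.0], [0.19, 0.982, -0.001], [-0.0, -0.001, -1.0]]
wrist_force: [0.1, 0.1, -1.5]
gripper_width: 0.398
gripper_force: 30.0
```

Call:
{"fn": "apply_moves", "kwargs": {"plan": [{"grip": 0.4, "offset": [0, 0, 0], "spin": 0}, {"grip": 0.5, "offset": [0, 0, 0], "spin": 0}, {"grip": 0.61, "offset": [0, 0, 0], "spin": 0}, {"grip": 0.61, "offset": [0, 0, 0], "spin": 0}, {"grip": 0.61, "offset": [0, 0, 0], "spin": 0}]}}

```text
time_s: 25.25
tcp_pos: [0.5448, 0.2744, 0.144]
ee_rot: [[-0.982, 0.19, 0.001], [0.19, 0.982, 0.0], [-0.0, 0.001, -1.0]]
wrist_force: [0.7, -0.4, -1.2]
gripper_width: 0.596
gripper_force: 3.6
```

Call:
{"fn": "apply_moves", "kwargs": {"plan": [{"grip": 0.61, "offset": [0, 0, 0], "spin": 0}, {"grip": 0.61, "offset": [0, 0, -1.5], "spin": 0}, {"grip": 0.61, "offset": [0, 0, -3.5], "spin": 0}, {"grip": 0.61, "offset": [0, 0, -6], "spin": 0}, {"grip": 0.5, "offset": [0, 0, -10], "spin": 0}]}}

```text
time_s: 25.75
tcp_pos: [0.5434, 0.2736, 0.242]
ee_rot: [[-0.982, 0.19, -0.005], [0.19, 0.982, -0.003], [0.004, -0.004, -1.0]]
wrist_force: [1.2, 0.4, -1.7]
gripper_width: 0.575
gripper_force: 4.6
```

```bash
python3 - <<'E'
from h import *
from station import r
c=r.capture('top');np.savez('t12.npz',**c);spools(c)
c=r.capture('wrist');np.savez('w12.npz',**c);cv2.imwrite('pics/w12.png',c['img'])
to(.6176+.0022,-.2401-.0007,.19,79)
E
```

```text
spool [ 0.6177 -0.24  ] rad 20.8 mean [ 617.7 -240.2] px [360. 184.] 252
spool [0.583  0.1507] rad 20.3 mean [588.7 152.1] px [192. 198.] 90
t 25.85 tcp [0.5474 0.2758 0.2502] yaw 79.11 j [  42.   20.   -1.    0.  -68. -143.] w 0.532 F [ 0.   1.4 -0.4] g 6.9
  offset cm [-16.87 -49.37   6.02] spin 0.002 alt -3.14
```

View pics/w12.png

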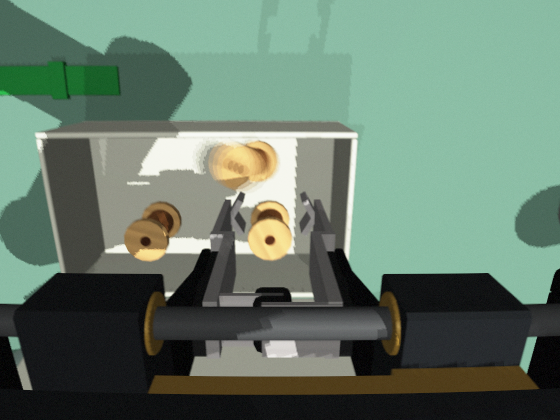

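The third spool at (238,165) is tipping over, so it will probably lie down inside the box. I'll move away toward the last spool and look at the box from above.

Call:
{"fn": "apply_moves", "kwargs": {"plan": [{"grip": 0.5, "offset": [0, -4.8, 0], "spin": 0}, {"grip": 0.5, "offset": [0, -9.6, 0], "spin": 0}, {"grip": 0.5, "offset": [0, -14.4, 0], "spin": 0}, {"grip": 0.5, "offset": [0, -19.2, 0], "spin": 0}, {"grip": 0.5, "offset": [0, -24, 0], "spin": 0}]}}

```text
time_s: 26.35
tcp_pos: [0.4981, 0.037, 0.2433]
ee_rot: [[-0.982, 0.189, -0.0], [0.189, 0.982, 0.0], [0.0, 0.0, -1.0]]
wrist_force: [0.2, 0.3, -0.8]
gripper_width: 0.501
gripper_force: 8.3
```

Call:
{"fn": "apply_moves", "kwargs": {"plan": [{"grip": 0.5, "offset": [-1, -4.8, 0], "spin": 0}, {"grip": 0.5, "offset": [-3.5, -9.2, 0], "spin": 0}, {"grip": 0.5, "offset": [-6.2, -13.4, 0], "spin": 0}, {"grip": 0.5, "offset": [-8.8, -17.6, 0], "spin": 0}, {"grip": 0.5, "offset": [-11.4, -21.8, 0], "spin": 0}]}}

```text
time_s: 26.85
tcp_pos: [0.5698, -0.199, 0.2433]
ee_rot: [[-0.982, 0.19, -0.0], [0.19, 0.982, 0.0], [0.0, 0.0, -1.0]]
wrist_force: [0.9, 0.5, -0.6]
gripper_width: 0.501
gripper_force: 8.3
```

Call:
{"fn": "apply_moves", "kwargs": {"plan": [{"grip": 0.6, "offset": [-3, -2.5, 0], "spin": 0}, {"grip": 0.6, "offset": [-5.8, -3.4, 1], "spin": 0}, {"grip": 0.6, "offset": [-5.8, -3.4, 5.1], "spin": 0}, {"grip": 0.6, "offset": [-5.8, -3.4, 5.1], "spin": 0}, {"grip": 0.6, "offset": [-5.8, -3.4, 5.1], "spin": 0}]}}

```text
time_s: 27.35
tcp_pos: [0.6194, -0.2414, 0.1918]
ee_rot: [[-0.982, 0.19, -0.003], [0.19, 0.982, -0.0], [0.003, -0.001, -1.0]]
wrist_force: [0.5, -0.3, 0.4]
gripper_width: 0.599
gripper_force: 3.4
```

```bash
python3 - <<'E'
from h import *
from station import r
st=r.sense();c=r.capture('wrist');np.savez('w13.npz',**c);align(c,st);to(.6199,-.2408,.135,79,st)
c=r.capture('top');np.savez('t13.npz',**c)
cv2.imwrite('pics/t13b.png',cv2.resize(c['img'][140:290,80:280],None,fx=3,fy=3))
E
```

```text
jaw x max [0.0139 0.0139] inner y [-0.0205  0.0209] mid 0.0002 z 0.1105
spool tool xy mm [2.1 0.5] rad 21.4 2149
t 27.35 tcp [ 0.6194 -0.2414  0.1918] yaw 79.07 j [ -7.  28.   2.   0. -64. -94.] w 0.599 F [ 0.5 -0.3  0.4] g 3.4
  offset cm [-0.04  0.07  5.68] spin 0.001 alt -3.14
```

View pics/t13b.png

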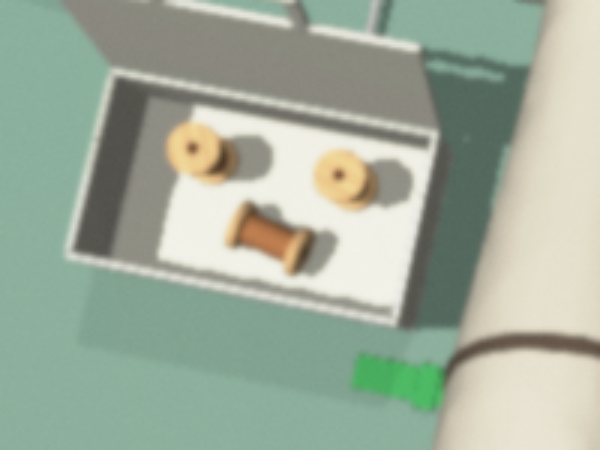

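The third spool lies on the floor, from about crop (240,225) to (298,250). The two others stand. I'll compute the free room for the fourth.

```bash
python3 - <<'E'
from h import *
c=np.load('t13.npz')
ax=np.radians(-11.06);ex=np.array([np.cos(ax),np.sin(ax)]);ey=np.array([-ex[1],ex[0]]);ce=np.array([.5638,.2101])
def bx(uv,z):
    P=onplane(c,[[80+u/3,140+v/3] for u,v in uv],z)[:,:2]-ce;return np.c_[P@ex,P@ey].round(4)
print('lying ends',bx([(238,226),(298,250)],.026),'top edge',bx([(244,203),(309,232)],.047),'low edge',bx([(231,248),(288,270)],.026))
print('standing',bx([(193,150),(342,178)],.065))
for p in((-.04,-.075),(-.035,.075),(-.04,.08),(-.035,-.085),(0.0,-.03)):
    print(p,(ce+p[0]*ex+p[1]*ey).round(4))
E
```

```text
lying ends [[-0.0225  0.0214]
 [-0.0317 -0.0302]] top edge [[-0.0052  0.0148]
 [-0.0175 -0.0407]] low edge [[-0.0407  0.0229]
 [-0.0488 -0.0259]]
standing [[ 0.026   0.0585]
 [ 0.0271 -0.0609]]
(-0.04, -0.075) [0.5102 0.1442]
(-0.035, 0.075) [0.5438 0.2904]
(-0.04, 0.08) [0.5399 0.2963]
(-0.035, -0.085) [0.5131 0.1334]
(0.0, -0.03) [0.558  0.1807]
```

Call:
{"fn": "apply_moves", "kwargs": {"plan": [{"grip": 0.6, "offset": [0, 0.05, 1.5], "spin": 0}, {"grip": 0.6, "offset": [0, 0.05, 3], "spin": 0}, {"grip": 0.6, "offset": [0, 0.05, 4.5], "spin": 0}, {"grip": 0.6, "offset": [0, 0.05, 5.7], "spin": 0}, {"grip": 0.6, "offset": [0, 0.05, 5.7], "spin": 0}]}}

```text
time_s: 27.95
tcp_pos: [0.6197, -0.2404, 0.1353]
ee_rot: [[-0.982, 0.19, -0.001], [0.19, 0.982, 0.0], [0.001, 0.0, -1.0]]
wrist_force: [-0.1, -0.3, -1.2]
gripper_width: 0.602
gripper_force: 3.3
```

Call:
{"fn": "apply_moves", "kwargs": {"plan": [{"grip": 0.3, "offset": [0, 0, 0], "spin": 0}, {"grip": 0.3, "offset": [0, 0, 0], "spin": 0}, {"grip": 0.3, "offset": [0, 0, 0], "spin": 0}, {"grip": 0.2, "offset": [0, 0, 0], "spin": 0}, {"grip": 0.2, "offset": [0, 0, 0], "spin": 0}]}}

```text
time_s: 28.45
tcp_pos: [0.6207, -0.2411, 0.1366]
ee_rot: [[-0.982, 0.19, 0.002], [0.19, 0.982, -0.001], [-0.002, -0.0, -1.0]]
wrist_force: [0.7, 0.8, 0.7]
gripper_width: 0.394
gripper_force: 30.0
```

Call:
{"fn": "apply_moves", "kwargs": {"plan": [{"grip": 0.2, "offset": [0, 0, 0], "spin": 0}, {"grip": 0.2, "offset": [0, 0, -2], "spin": 0}, {"grip": 0.2, "offset": [0, 0, -6], "spin": 0}, {"grip": 0.2, "offset": [0, 0, -10], "spin": 0}, {"grip": 0.2, "offset": [0, 0, -14.5], "spin": 0}]}}

```text
time_s: 28.95
tcp_pos: [0.6192, -0.2406, 0.2804]
ee_rot: [[-0.982, 0.19, -0.003], [0.19, 0.982, 0.001], [0.004, 0.0, -1.0]]
wrist_force: [1.0, -0.3, -1.8]
gripper_width: 0.401
gripper_force: 30.0
```

```bash
python3 - <<'E'
from h import *
from station import r
st=r.sense();to(.5466,.2926,.1400,79,st);c=r.capture('wrist')
T=toolpts(c,st);H=hsv(c)
m=(abs(T[...,0])<.03)&(abs(T[...,1])<.03)&(T[...,2]>.06)&(T[...,2]<.09)&(H[...,1]>60);print('flange px',m.sum(),np.median(T[m],0) if m.any() else '')
E
```

```text
t 28.95 tcp [ 0.6192 -0.2406  0.2804] yaw 79.03 j [ -7.  25.  10.  -0. -75. -94.] w 0.401 F [ 1.  -0.3 -1.8] g 30.0
  offset cm [17.28 50.97 14.04] spin 0.001 alt -3.141
flange px 3425 [ 4.93991616e-03 -9.31387138e-05  7.67623910e-02]
```

Call:
{"fn": "apply_moves", "kwargs": {"plan": [{"grip": 0.2, "offset": [3, 3.5, 0], "spin": 0}, {"grip": 0.2, "offset": [6, 7, 0], "spin": 0}, {"grip": 0.2, "offset": [9, 10.5, 0], "spin": 0}, {"grip": 0.2, "offset": [12, 14, 0], "spin": 0}, {"grip": 0.2, "offset": [15, 17.5, 0], "spin": 0}]}}

```text
time_s: 29.5
tcp_pos: [0.5046, -0.0393, 0.2799]
ee_rot: [[-0.982, 0.191, -0.001], [0.191, 0.982, 0.0], [0.001, 0.0, -1.0]]
wrist_force: [0.9, -0.3, -1.4]
gripper_width: 0.398
gripper_force: 30.0
```

Call:
{"fn": "apply_moves", "kwargs": {"plan": [{"grip": 0.2, "offset": [1.3, 4.6, 0], "spin": 0}, {"grip": 0.2, "offset": [2.3, 9.2, 0], "spin": 0}, {"grip": 0.2, "offset": [2.3, 13.9, 0], "spin": 0}, {"grip": 0.2, "offset": [2.3, 18.6, 0], "spin": 0}, {"grip": 0.2, "offset": [2.3, 23.3, 0], "spin": 0}]}}

```text
time_s: 30.0
tcp_pos: [0.5273, 0.1943, 0.2803]
ee_rot: [[-0.982, 0.19, -0.0], [0.19, 0.982, 0.0], [0.0, -0.0, -1.0]]
wrist_force: [0.9, -1.3, -1.6]
gripper_width: 0.398
gripper_force: 30.0
```

Call:
{"fn": "apply_moves", "kwargs": {"plan": [{"grip": 0.2, "offset": [0, 4.5, 0], "spin": 0}, {"grip": 0.2, "offset": [0, 8.5, 0], "spin": 0}, {"grip": 0.2, "offset": [0, 10.2, 2], "spin": 0}, {"grip": 0.2, "offset": [0, 10.2, 4], "spin": 0}, {"grip": 0.2, "offset": [0, 10.2, 4], "spin": 0}]}}

```text
time_s: 30.5
tcp_pos: [0.5452, 0.2922, 0.236]
ee_rot: [[-0.982, 0.19, -0.008], [0.19, 0.982, -0.005], [0.007, -0.006, -1.0]]
wrist_force: [-1.1, -0.9, -1.0]
gripper_width: 0.398
gripper_force: 30.0
```

```bash
python3 - <<'E'
from h import *
from station import r
to(.5466,.2926,.1395,79)
E
```

```text
t 30.5 tcp [0.5452 0.2922 0.236 ] yaw 79.07 j [  43.   22.   -1.   -0.  -68. -144.] w 0.398 F [-1.1 -0.9 -1. ] g 30.0
  offset cm [-0.13  0.07  9.65] spin 0.001 alt -3.14
```

Call:
{"fn": "apply_moves", "kwargs": {"plan": [{"grip": 0.2, "offset": [0, 0, 3], "spin": 0}, {"grip": 0.2, "offset": [0, 0, 6], "spin": 0}, {"grip": 0.2, "offset": [0, 0, 8.5], "spin": 0}, {"grip": 0.2, "offset": [0, 0, 9.7], "spin": 0}, {"grip": 0.2, "offset": [0, 0, 9.9], "spin": 0}]}}

```text
time_s: 31.0
tcp_pos: [0.5471, 0.2918, 0.141]
ee_rot: [[-0.982, 0.19, -0.001], [0.19, 0.982, -0.002], [0.001, -0.002, -1.0]]
wrist_force: [0.1, -0.7, -0.6]
gripper_width: 0.395
gripper_force: 30.0
```

Call:
{"fn": "apply_moves", "kwargs": {"plan": [{"grip": 0.2, "offset": [0, 0, 0], "spin": 0}, {"grip": 0.2, "offset": [0, 0, 0], "spin": 0}]}}

```text
time_s: 31.2
tcp_pos: [0.5481, 0.2933, 0.1433]
ee_rot: [[-0.982, 0.19, 0.003], [0.19, 0.982, 0.002], [-0.002, 0.003, -1.0]]
wrist_force: [0.4, 1.2, -1.6]
gripper_width: 0.399
gripper_force: 30.0
```

Call:
{"fn": "apply_moves", "kwargs": {"plan": [{"grip": 0.45, "offset": [0, 0, 0], "spin": 0}, {"grip": 0.5, "offset": [0, 0, 0], "spin": 0}, {"grip": 0.55, "offset": [0, 0, 0], "spin": 0}, {"grip": 0.61, "offset": [0, 0, 0], "spin": 0}, {"grip": 0.62, "offset": [0, 0, 0], "spin": 0}]}}

```text
time_s: 31.7
tcp_pos: [0.5472, 0.2927, 0.1416]
ee_rot: [[-0.982, 0.19, 0.0], [0.19, 0.982, 0.0], [-0.0, 0.0, -1.0]]
wrist_force: [-0.1, -0.3, -2.0]
gripper_width: 0.602
gripper_force: 3.3
```

```bash
python3 - <<'E'
from h import *
from station import r
st=r.sense();to(.5466,.2926,.1395,79,st)
c=r.capture('wrist');np.savez('w14.npz',**c);cv2.imwrite('pics/w14.png',c['img'])
T=toolpts(c,st);H=hsv(c)
m=(abs(T[...,0])<.05)&(abs(T[...,1])<.03)&(T[...,2]>.05)&(T[...,2]<.09)&(H[...,1]>60)
for b in blobs(m,200): print(b.sum(),np.median(T[b],0).round(4),np.linalg.lstsq(np.c_[T[b][:,:2],np.ones(b.sum())],T[b][:,2],rcond=None)[0].round(3))
E
```

```text
t 31.7 tcp [0.5472 0.2927 0.1416] yaw 79.05 j [  43.   27.   -8.    0.  -55. -144.] w 0.602 F [-0.1 -0.3 -2. ] g 3.3
  offset cm [ 0.06 -0.02  0.21] spin 0.001 alt -3.141
3488 [0.0038 0.0023 0.077 ] [ 0.024 -0.001  0.077]
389 [-0.0408 -0.0182  0.0777] [0.487 0.103 0.101]
```

Call:
{"fn": "apply_moves", "kwargs": {"plan": [{"grip": 0.62, "offset": [0.1, 0.15, 0], "spin": 0}, {"grip": 0.62, "offset": [0.1, 0.15, -1], "spin": 0}, {"grip": 0.62, "offset": [0.1, 0.15, -2.5], "spin": 0}, {"grip": 0.62, "offset": [0.1, 0.15, -4.5], "spin": 0}, {"grip": 0.62, "offset": [0.1, 0.15, -7], "spin": 0}]}}

```text
time_s: 32.25
tcp_pos: [0.5462, 0.2941, 0.2122]
ee_rot: [[-0.982, 0.19, -0.001], [0.19, 0.982, -0.001], [0.001, -0.001, -1.0]]
wrist_force: [0.9, -0.3, -1.0]
gripper_width: 0.621
gripper_force: 2.3
```

Call:
{"fn": "apply_moves", "kwargs": {"plan": [{"grip": 0.5, "offset": [0, 0, -3], "spin": 0}, {"grip": 0.5, "offset": [0, -2, -6], "spin": 0}, {"grip": 0.5, "offset": [0, -6, -7], "spin": 0}, {"grip": 0.5, "offset": [0, -11, -7], "spin": 0}, {"grip": 0.5, "offset": [0, -15.5, -7], "spin": 0}]}}

```text
time_s: 32.75
tcp_pos: [0.5165, 0.1407, 0.283]
ee_rot: [[-0.982, 0.189, 0.002], [0.189, 0.982, 0.001], [-0.002, 0.001, -1.0]]
wrist_force: [0.3, -0.3, -1.4]
gripper_width: 0.506
gripper_force: 8.3
```

Call:
{"fn": "apply_moves", "kwargs": {"plan": [{"grip": 0.5, "offset": [0, -4.8, 0], "spin": 0}, {"grip": 0.5, "offset": [0, -9.6, 0], "spin": 0}, {"grip": 0.5, "offset": [0, -14.4, 0], "spin": 0}, {"grip": 0.5, "offset": [0, -19.2, 0], "spin": 0}, {"grip": 0.5, "offset": [0, -24, 0], "spin": 0}]}}

```text
time_s: 33.25
tcp_pos: [0.4707, -0.0952, 0.2828]
ee_rot: [[-0.982, 0.189, 0.002], [0.189, 0.982, 0.0], [-0.002, 0.0, -1.0]]
wrist_force: [1.7, 0.5, -1.5]
gripper_width: 0.502
gripper_force: 8.3
```

```bash
python3 - <<'E'
from h import *
from station import r
to(.541,-.368,.27,106.4)
c=r.capture('top');np.savez('t15.npz',**c);spools(c)
cv2.imwrite('pics/t15.png',cv2.resize(c['img'][60:290,80:480],None,fx=2,fy=2))
E
```

```text
t 33.25 tcp [ 0.4707 -0.0952  0.2828] yaw 79.08 j [   8.    6.  -15.    0.  -68. -109.] w 0.502 F [ 1.7  0.5 -1.5] g 8.3
  offset cm [-12.07 -25.46   1.28] spin -0.477 alt 2.665
spool [0.6026 0.2637] rad 21.5 mean [603.  262.2] px [144. 190.] 153
spool [0.5822 0.1493] rad 20.8 mean [583.1 149.5] px [193. 198.] 175
spool [0.5467 0.2973] rad 21.6 mean [551.8 299.4] px [129. 214.] 124
```

View pics/t15.png

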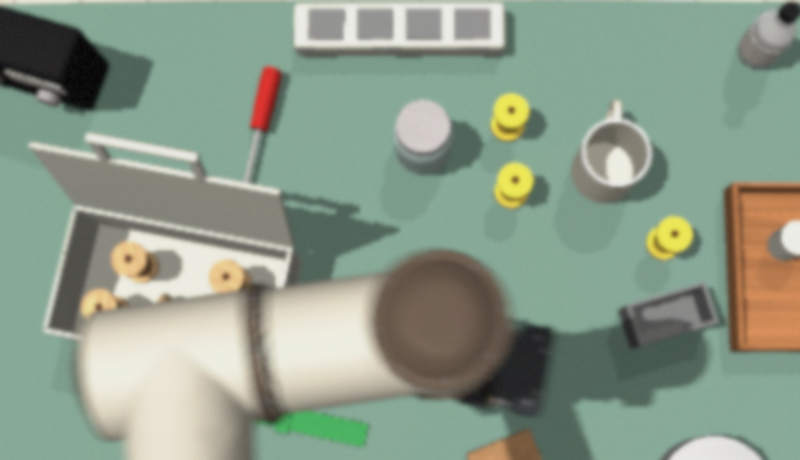

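All four spools are in the box and the table is clear of wooden ones. The stand is empty at (670,315) in this crop, so I'll return the tongs.

Call:
{"fn": "apply_moves", "kwargs": {"plan": [{"grip": 0.5, "offset": [-2, -4.2, 0], "spin": -0.12}, {"grip": 0.5, "offset": [-4, -8.4, 0], "spin": -0.24}, {"grip": 0.5, "offset": [-6, -12.6, 0], "spin": -0.36}, {"grip": 0.5, "offset": [-8, -16.8, 0], "spin": -0.48}, {"grip": 0.5, "offset": [-10, -21, 0], "spin": -0.48}]}}

```text
time_s: 33.8
tcp_pos: [0.53, -0.3206, 0.2826]
ee_rot: [[-0.958, -0.287, 0.001], [-0.287, 0.958, -0.001], [-0.001, -0.001, -1.0]]
wrist_force: [1.5, -0.5, -1.3]
gripper_width: 0.505
gripper_force: 8.3
```

```bash
python3 - <<'E'
from h import *
from station import r
to(.5424,-.3674,.20,106.6)
E
```

```text
t 33.8 tcp [ 0.53   -0.3206  0.2826] yaw 106.67 j [-16.  20.   3.   0. -73. -57.] w 0.505 F [ 1.5 -0.5 -1.3] g 8.3
  offset cm [ 0.15 -4.84  8.26] spin 0.001 alt -3.14
```

Call:
{"fn": "apply_moves", "kwargs": {"plan": [{"grip": 0.5, "offset": [0.15, -4.8, 0], "spin": 0}, {"grip": 0.5, "offset": [0.15, -4.8, 3], "spin": 0}, {"grip": 0.5, "offset": [0.15, -4.8, 7], "spin": 0}, {"grip": 0.5, "offset": [0.15, -4.8, 9], "spin": 0}, {"grip": 0.5, "offset": [0.15, -4.8, 9], "spin": 0}]}}

```text
time_s: 34.3
tcp_pos: [0.54, -0.3643, 0.188]
ee_rot: [[-0.959, -0.284, -0.007], [-0.284, 0.959, 0.004], [0.006, 0.005, -1.0]]
wrist_force: [-1.3, 0.6, -1.5]
gripper_width: 0.504
gripper_force: 8.3
```

Call:
{"fn": "apply_moves", "kwargs": {"plan": [{"grip": 0.5, "offset": [0, 0, 0], "spin": 0}, {"grip": 0.5, "offset": [0, 0, 0], "spin": 0}]}}

```text
time_s: 34.5
tcp_pos: [0.5432, -0.3656, 0.1942]
ee_rot: [[-0.958, -0.285, 0.004], [-0.285, 0.958, -0.002], [-0.003, -0.003, -1.0]]
wrist_force: [0.3, -0.2, -1.3]
gripper_width: 0.501
gripper_force: 8.3
```

```bash
python3 - <<'E'
from h import *
from station import r
st=r.sense();to(.5424,-.3674,.1155,106.6,st)
c=r.capture('wrist');np.savez('w16.npz',**c);cv2.imwrite('pics/w16.png',c['img'])
X=cloud(c);z=X[...,2];T=toolpts(c,st);H=hsv(c)
m=(abs(z-.055)<.006)&(abs(T[...,0])<.07)&(abs(T[...,1])<.07)&(H[...,1]<80)
b=max(blobs(m,50),key=lambda q:q.sum());rc=cv2.minAreaRect(T[b][:,:2].astype(np.float32)*1000);print('stand rim in tool mm',rc)
E
```

```text
t 34.5 tcp [ 0.5432 -0.3656  0.1942] yaw 106.58 j [-20.  27.   1.   0. -64. -54.] w 0.501 F [ 0.3 -0.2 -1.3] g 8.3
  offset cm [ 0.13 -0.16  7.87] spin -0.0 alt 3.141
stand rim in tool mm ((4.314197540283203, -1.3663063049316406), (96.41535949707031, 50.08976745605469), 89.73043823242188)
```

View pics/w16.png

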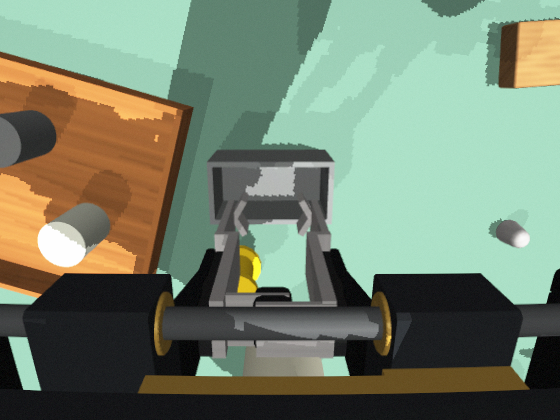

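The stand rim lies at u 208–333, v 155–220, with the jaws centred over it to within about 2 mm. I'll lower and release.

Call:
{"fn": "apply_moves", "kwargs": {"plan": [{"grip": 0.5, "offset": [0.2, -0.15, 0], "spin": 0}, {"grip": 0.5, "offset": [0.2, -0.15, 2], "spin": 0}, {"grip": 0.5, "offset": [0.2, -0.15, 4.5], "spin": 0}, {"grip": 0.5, "offset": [0.2, -0.15, 6.5], "spin": 0}, {"grip": 0.5, "offset": [0.2, -0.15, 7.7], "spin": 0}]}}

```text
time_s: 35.05
tcp_pos: [0.54, -0.367, 0.1138]
ee_rot: [[-0.959, -0.285, -0.001], [-0.285, 0.959, 0.001], [0.001, 0.001, -1.0]]
wrist_force: [-1.1, 3.1, 12.0]
gripper_width: 0.502
gripper_force: 8.3
```

Call:
{"fn": "apply_moves", "kwargs": {"plan": [{"grip": 0.55, "offset": [0, 0, 0], "spin": 0}, {"grip": 0.6, "offset": [0, 0, 0.1], "spin": 0}, {"grip": 0.64, "offset": [0, 0, 0.1], "spin": 0}, {"grip": 0.7, "offset": [0, 0, 0.1], "spin": 0}, {"grip": 0.85, "offset": [0, 0, 0.1], "spin": 0}]}}

```text
time_s: 35.55
tcp_pos: [0.5409, -0.3673, 0.1145]
ee_rot: [[-0.959, -0.285, 0.002], [-0.285, 0.959, -0.001], [-0.001, -0.001, -1.0]]
wrist_force: [0.0, 0.9, -0.0]
gripper_width: 0.719
gripper_force: 0.0
```

Call:
{"fn": "apply_moves", "kwargs": {"plan": [{"grip": 1, "offset": [0, 0, 0], "spin": 0}, {"grip": 1, "offset": [0, 0, 0], "spin": 0}, {"grip": 1, "offset": [0, 0, 0], "spin": 0}, {"grip": 1, "offset": [0, 0, 0], "spin": 0}]}}

```text
time_s: 35.95
tcp_pos: [0.5405, -0.3671, 0.1136]
ee_rot: [[-0.959, -0.285, 0.0], [-0.285, 0.959, -0.0], [-0.0, -0.0, -1.0]]
wrist_force: [-0.7, 1.0, 0.4]
gripper_width: 0.984
gripper_force: 0.0
```

```bash
python3 - <<'E'
from h import *
from station import r
st=r.sense();to(.5424,-.3674,.1155,106.6,st)
E
```

```text
t 35.95 tcp [ 0.5405 -0.3671  0.1136] yaw 106.55 j [-20.  31.  -5.   0. -54. -53.] w 0.984 F [-0.7  1.   0.4] g 0.0
  offset cm [-0.17 -0.08 -0.19] spin -0.001 alt 3.141
```

Call:
{"fn": "apply_moves", "kwargs": {"plan": [{"grip": 1, "offset": [0, 0, -2], "spin": 0}, {"grip": 1, "offset": [0, 0, -4.5], "spin": 0}, {"grip": 1, "offset": [0, 0, -8], "spin": 0}, {"grip": 1, "offset": [0, 0, -12], "spin": 0}, {"grip": 1, "offset": [0, 0, -16], "spin": 0}]}}

```text
time_s: 36.45
tcp_pos: [0.5401, -0.367, 0.2749]
ee_rot: [[-0.959, -0.285, -0.001], [-0.285, 0.959, 0.0], [0.001, 0.0, -1.0]]
wrist_force: [1.1, -0.3, 0.6]
gripper_width: 0.998
gripper_force: 0.0
```

Call:
{"fn": "apply_moves", "kwargs": {"plan": [{"grip": 0.8, "offset": [0, 0, -3], "spin": 0}, {"grip": 0.6, "offset": [0, 0, -6], "spin": 0}, {"grip": 0.4, "offset": [0, 0, -9], "spin": 0}, {"grip": 0.4, "offset": [0, 0, -9], "spin": 0}]}}

```text
time_s: 36.85
tcp_pos: [0.5415, -0.3681, 0.3693]
ee_rot: [[-0.959, -0.285, 0.009], [-0.285, 0.959, -0.005], [-0.007, -0.008, -1.0]]
wrist_force: [0.1, -0.5, 0.0]
gripper_width: 0.719
gripper_force: 0.0
```

```bash
python3 - <<'E'
from h import *
from station import r
st=r.sense();to(.670,.184,.36,168,st)
c=r.capture('wrist');X=cloud(c);z=X[...,2]
sel=(X[...,0]>.48)&(X[...,0]<.6)&(X[...,1]>-.44)&(X[...,1]<-.28)
m=sel&(z>.132)&(z<.15);P=X[max(blobs(m,50),key=lambda q:q.sum())];print('tongs',cv2.minAreaRect(P[:,:2].astype(np.float32)*1000),P.mean(0),np.percentile(P[:,2],[5,95]))
c=r.capture('top');np.savez('t17.npz',**c)
X=cloud(c);z=X[...,2]
l=(z>.27)&(X[...,0]>.6)&(X[...,1]>.08)&(X[...,1]<.3);P=X[l];print('bar',len(P),P.mean(0),P.max(0),np.polyfit(P[:,1],P[:,0],1))
cv2.imwrite('pics/t17.png',cv2.resize(c['img'][60:290,80:480],None,fx=2,fy=2))
E
```

```text
t 36.85 tcp [ 0.5415 -0.3681  0.3693] yaw 106.55 j [-20.  22.  18.   0. -85. -53.] w 0.719 F [ 0.1 -0.5  0. ] g 0.0
  offset cm [-28.05  49.26   0.93] spin -1.072 alt 2.069
tongs ((539.838134765625, -367.4620361328125), (23.964096069335938, 57.825923919677734), 16.613378524780273) [ 0.53945091 -0.36754583  0.14011511] [0.13529323 0.14310755]
bar 321 [0.67202182 0.18712543 0.28549076] [0.6874214  0.24371473 0.29151388] [0.19930194 0.63472736]
```

View pics/t17.png

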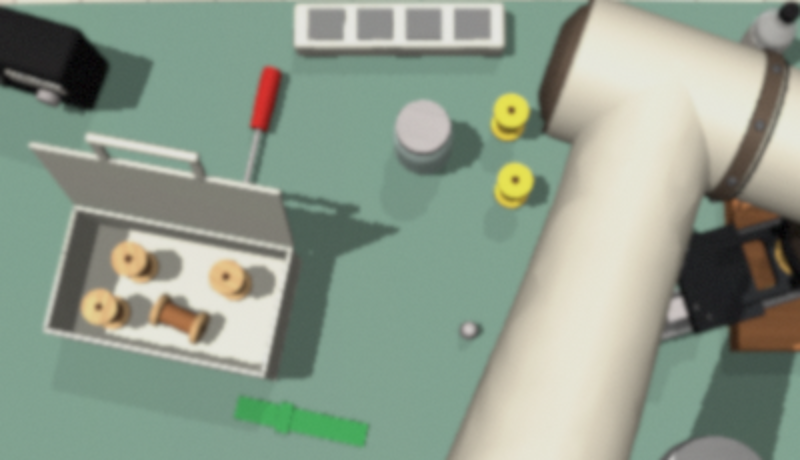

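All four spools are on the floor of the box, three standing and one lying, and the tongs are upright in the stand. Next I close the lid by regripping the bar.

Call:
{"fn": "apply_moves", "kwargs": {"plan": [{"grip": 0.4, "offset": [-2.4, 4.2, 0], "spin": 0}, {"grip": 0.4, "offset": [-4.8, 8.4, 0], "spin": 0}, {"grip": 0.4, "offset": [-7.2, 12.6, 0], "spin": 0}, {"grip": 0.4, "offset": [-9.6, 16.8, 0], "spin": 0}, {"grip": 0.4, "offset": [-11.8, 20.6, 0], "spin": 0}]}}

```text
time_s: 37.45
tcp_pos: [0.5945, -0.1338, 0.3618]
ee_rot: [[-0.958, -0.285, -0.003], [-0.285, 0.958, 0.0], [0.003, 0.001, -1.0]]
wrist_force: [1.6, -0.2, -0.1]
gripper_width: 0.405
gripper_force: 0.0
```

Call:
{"fn": "apply_moves", "kwargs": {"plan": [{"grip": 0.4, "offset": [-2.4, 4.2, 0], "spin": -0.13}, {"grip": 0.4, "offset": [-4.8, 8.4, 0], "spin": -0.26}, {"grip": 0.4, "offset": [-7.2, 12.6, 0], "spin": -0.39}, {"grip": 0.4, "offset": [-9.6, 16.8, 0], "spin": -0.52}, {"grip": 0.4, "offset": [-11.8, 20.6, 0], "spin": -0.65}]}}

```text
time_s: 37.95
tcp_pos: [0.6489, 0.0973, 0.3616]
ee_rot: [[-0.586, -0.81, -0.003], [-0.81, 0.586, -0.001], [0.003, 0.002, -1.0]]
wrist_force: [0.6, 0.5, 0.2]
gripper_width: 0.402
gripper_force: 0.0
```

```bash
python3 - <<'E'
from h import *
from station import r
to(.6715,.186,.2885,168.5)
E
```

```text
t 37.95 tcp [0.6489 0.0973 0.3616] yaw 144.14 j [ 23.  23.  18.  -0. -85. -58.] w 0.402 F [0.6 0.5 0.2] g 0.0
  offset cm [-8.51  3.36  7.31] spin -0.425 alt 2.716
```

Call:
{"fn": "apply_moves", "kwargs": {"plan": [{"grip": 0.4, "offset": [-3, 1.2, 0], "spin": -0.13}, {"grip": 0.4, "offset": [-6, 2.4, 0], "spin": -0.26}, {"grip": 0.4, "offset": [-8.5, 3.3, 0], "spin": -0.39}, {"grip": 0.4, "offset": [-8.5, 3.3, 0], "spin": -0.425}, {"grip": 0.4, "offset": [-8.5, 3.3, 0], "spin": -0.425}]}}

```text
time_s: 38.45
tcp_pos: [0.6726, 0.1841, 0.3608]
ee_rot: [[-0.204, -0.979, -0.004], [-0.979, 0.204, -0.002], [0.003, 0.004, -1.0]]
wrist_force: [-0.1, -0.9, 0.3]
gripper_width: 0.401
gripper_force: 0.0
```

Call:
{"fn": "apply_moves", "kwargs": {"plan": [{"grip": 0.4, "offset": [0, 0, 0], "spin": 0}, {"grip": 0.4, "offset": [0, 0, 0], "spin": 0}]}}

```text
time_s: 38.65
tcp_pos: [0.6727, 0.1824, 0.3632]
ee_rot: [[-0.207, -0.978, -0.001], [-0.978, 0.207, -0.0], [0.001, 0.001, -1.0]]
wrist_force: [0.1, -0.0, -0.8]
gripper_width: 0.401
gripper_force: 0.0
```

```bash
python3 - <<'E'
from h import *
from station import r
st=r.sense();to(.6715,.186,.2885,168.5,st)
c=r.capture('wrist');cv2.imwrite('pics/w18.png',c['img']);T=toolpts(c,st);H=hsv(c)
m=(abs(T[...,0])<.07)&(abs(T[...,1])<.06)&(T[...,2]>.045)&(T[...,2]<.085)&(H[...,2]>100)&(H[...,1]<60)
for b in blobs(m,100): print(b.sum(),T[b].mean(0).round(4),T[b].min(0).round(3),T[b].max(0).round(3))
E
```

```text
t 38.65 tcp [0.6727 0.1824 0.3632] yaw 168.06 j [ 28.  27.  25.  -0. -88. -40.] w 0.401 F [ 0.1 -0.  -0.8] g 0.0
  offset cm [-0.32  0.2   7.47] spin -0.008 alt 3.134
2550 [0.0004 0.0014 0.078 ] [-0.058 -0.004  0.075] [0.05  0.007 0.083]
```

Call:
{"fn": "apply_moves", "kwargs": {"plan": [{"grip": 0.4, "offset": [-0.3, 0.15, 2], "spin": 0}, {"grip": 0.4, "offset": [-0.3, 0.15, 4], "spin": 0}, {"grip": 0.4, "offset": [-0.3, 0.15, 6], "spin": 0}, {"grip": 0.4, "offset": [-0.3, 0.15, 7.6], "spin": 0}, {"grip": 0.4, "offset": [-0.3, 0.15, 7.6], "spin": 0}]}}

```text
time_s: 39.2
tcp_pos: [0.6709, 0.1854, 0.2848]
ee_rot: [[-0.207, -0.978, -0.005], [-0.978, 0.207, -0.002], [0.003, 0.005, -1.0]]
wrist_force: [-0.6, -0.0, 0.1]
gripper_width: 0.399
gripper_force: 0.0
```

Call:
{"fn": "apply_moves", "kwargs": {"plan": [{"grip": 0.05, "offset": [0, 0, 0], "spin": 0}, {"grip": 0.05, "offset": [0, 0, 0], "spin": 0}, {"grip": 0.05, "offset": [0, 0, 0], "spin": 0}, {"grip": 0.05, "offset": [0, 0, 0], "spin": 0}, {"grip": 0.05, "offset": [0, 0, 0], "spin": 0}]}}

```text
time_s: 39.7
tcp_pos: [0.6722, 0.1865, 0.2884]
ee_rot: [[-0.205, -0.979, 0.001], [-0.979, 0.205, 0.0], [-0.001, -0.001, -1.0]]
wrist_force: [-1.2, 0.1, 2.6]
gripper_width: 0.101
gripper_force: 30.0
```

```bash
python3 - <<'E'
from h import *
from station import r
st=r.sense();to(.6715,.186,.2885,168.0,st)
ax=np.radians(-11.06);ex=np.array([np.cos(ax),np.sin(ax)])
p=np.array(st['tcp_pos']);h=np.array([.6375,.1957])
dx=(p[:2]-h)@ex;dz=p[2]-.003-.09;th0=np.arctan2(dz,-dx);R=np.hypot(dx,dz);print('th',th0-.0154,'R',R)
R=.195
for th in np.linspace(th0,.0154,16): print(round(th,3),'y',round(100*(R*np.cos(th)-R*np.cos(th0)),2),'z',round(100*(R*np.sin(th0)-R*np.sin(th)),2))
E
```

```text
t 39.7 tcp [0.6722 0.1865 0.2884] yaw 168.15 j [ 29.  28.  16.   0. -78. -41.] w 0.101 F [-1.2  0.1  2.6] g 30.0
  offset cm [ 0.06  0.06 -0.01] spin 0.003 alt -3.139
th 1.7366545156817121 R 0.19866930479919423
1.752 y 0.0 z 0.0
1.636 y 2.24 z -0.28
1.521 y 4.5 z -0.29
1.405 y 6.74 z -0.05
1.289 y 8.94 z 0.45
1.173 y 11.07 z 1.2
1.057 y 13.09 z 2.19
0.942 y 14.99 z 3.41
0.826 y 16.74 z 4.85
0.71 y 18.3 z 6.47
0.594 y 19.67 z 8.26
0.479 y 20.83 z 10.2
0.363 y 21.75 z 12.26
0.247 y 22.42 z 14.41
0.131 y 22.85 z 16.63
0.015 y 23.01 z 18.88
```

Call:
{"fn": "apply_moves", "kwargs": {"plan": [{"grip": 0.05, "offset": [0, 2.25, -0.3], "spin": 0}, {"grip": 0.05, "offset": [0, 4.5, -0.3], "spin": 0}, {"grip": 0.05, "offset": [0, 6.75, -0.05], "spin": 0}, {"grip": 0.05, "offset": [0, 8.95, 0.45], "spin": 0}, {"grip": 0.05, "offset": [0, 11.05, 1.2], "spin": 0}]}}

```text
time_s: 40.2
tcp_pos: [0.5642, 0.2081, 0.2776]
ee_rot: [[-0.205, -0.979, 0.004], [-0.979, 0.205, -0.001], [0.0, -0.004, -1.0]]
wrist_force: [1.7, -3.4, 3.2]
gripper_width: 0.104
gripper_force: 30.0
```

Call:
{"fn": "apply_moves", "kwargs": {"plan": [{"grip": 0.05, "offset": [0, 2.05, 1.0], "spin": 0}, {"grip": 0.05, "offset": [0, 3.95, 2.2], "spin": 0}, {"grip": 0.05, "offset": [0, 5.7, 3.65], "spin": 0}, {"grip": 0.05, "offset": [0, 7.25, 5.3], "spin": 0}, {"grip": 0.05, "offset": [0, 8.6, 7.1], "spin": 0}]}}

```text
time_s: 40.7
tcp_pos: [0.4782, 0.2255, 0.2054]
ee_rot: [[-0.205, -0.979, -0.001], [-0.979, 0.205, -0.002], [0.002, 0.001, -1.0]]
wrist_force: [-1.8, -3.9, 4.0]
gripper_width: 0.103
gripper_force: 30.0
```

Call:
{"fn": "apply_moves", "kwargs": {"plan": [{"grip": 0.05, "offset": [0, 1.15, 1.95], "spin": 0}, {"grip": 0.05, "offset": [0, 2.1, 4.0], "spin": 0}, {"grip": 0.05, "offset": [0, 2.75, 6.15], "spin": 0}, {"grip": 0.05, "offset": [0, 3.2, 8.4], "spin": 0}, {"grip": 0.05, "offset": [0, 3.3, 10.0], "spin": 0}]}}

```text
time_s: 41.2
tcp_pos: [0.4447, 0.2321, 0.1031]
ee_rot: [[-0.206, -0.979, -0.005], [-0.979, 0.206, -0.003], [0.004, 0.004, -1.0]]
wrist_force: [-6.7, 0.6, 3.2]
gripper_width: 0.107
gripper_force: 30.1
```

```bash
python3 - <<'E'
from h import *
from station import r
to(.4477,.2298,.096,168.0)
E
```

```text
t 41.2 tcp [0.4447 0.2321 0.1031] yaw 168.13 j [ 46.  19. -27.  -0. -44. -58.] w 0.107 F [-6.7  0.6  3.2] g 30.1
  offset cm [ 0.16 -0.34  0.71] spin 0.002 alt -3.139
```

Call:
{"fn": "apply_moves", "kwargs": {"plan": [{"grip": 0.05, "offset": [0, -0.1, 0.4], "spin": 0}, {"grip": 0.05, "offset": [0, -0.1, 0.7], "spin": 0}, {"grip": 0.05, "offset": [0, -0.1, 0.9], "spin": 0}, {"grip": 0.05, "offset": [0, -0.1, 0.9], "spin": 0}]}}

```text
time_s: 41.6
tcp_pos: [0.4445, 0.232, 0.0947]
ee_rot: [[-0.206, -0.978, -0.008], [-0.978, 0.206, -0.004], [0.005, 0.007, -1.0]]
wrist_force: [-12.0, 1.9, 3.8]
gripper_width: 0.101
gripper_force: 30.2
```

Call:
{"fn": "apply_moves", "kwargs": {"plan": [{"grip": 0.05, "offset": [0, -0.1, 0.2], "spin": 0}, {"grip": 0.25, "offset": [0, 0, 0.1], "spin": 0}, {"grip": 0.4, "offset": [0, 0, 0], "spin": 0}, {"grip": 0.4, "offset": [0, 0, 0], "spin": 0}, {"grip": 0.4, "offset": [0, 0, 0], "spin": 0}]}}

```text
time_s: 42.1
tcp_pos: [0.4489, 0.2336, 0.0957]
ee_rot: [[-0.206, -0.979, 0.001], [-0.979, 0.206, 0.001], [-0.001, -0.001, -1.0]]
wrist_force: [-0.2, -0.1, -0.5]
gripper_width: 0.359
gripper_force: 0.0
```

Call:
{"fn": "apply_moves", "kwargs": {"plan": [{"grip": 0.4, "offset": [0, 0, -2], "spin": 0}, {"grip": 0.4, "offset": [0, 0, -5], "spin": 0}, {"grip": 0.2, "offset": [0, 0, -8], "spin": 0}, {"grip": 0, "offset": [0, 0, -12], "spin": 0}, {"grip": 0, "offset": [0, 0, -14], "spin": 0}]}}

```text
time_s: 42.6
tcp_pos: [0.4499, 0.234, 0.2391]
ee_rot: [[-0.205, -0.979, 0.005], [-0.979, 0.205, 0.003], [-0.004, -0.004, -1.0]]
wrist_force: [1.1, 0.7, 0.2]
gripper_width: 0.209
gripper_force: 0.0
```

```bash
python3 - <<'E'
from h import *
from station import r
st=r.sense();to(.45,.2325,.15,168,st)
c=r.capture('wrist');np.savez('w19.npz',**c);X=cloud(c);H=hsv(c)
ax=np.radians(-11.06);ex=np.array([np.cos(ax),np.sin(ax)]);ey=np.array([-ex[1],ex[0]]);ce=np.array([.5645,.21])
q=(X[...,:2]-ce)@ex;p=(X[...,:2]-ce)@ey;z=X[...,2]
m=(abs(q)<.065)&(abs(p)<.12)&(z>.07);f=np.polyfit(q[m],z[m],1);print('wrist lid slope',f,m.sum())
m=(q<-.105)&(q>-.135)&(abs(p)<.045)&(z>.07);print('bar',m.sum(),np.median(q[m]),z[m].max(),np.median(z[m]))
c=r.capture('scene');X=cloud(c);q=(X[...,:2]-ce)@ex;p=(X[...,:2]-ce)@ey;z=X[...,2];H=hsv(c)
m=(abs(q)<.065)&(abs(p)<.12)&(z>.07)&(z<.13)&(H[...,2]>120);print('scene slope',np.polyfit(q[m],z[m],1),m.sum(),np.median(z[m]))
cv2.imwrite('pics/s19.png',c['img'])
E
```

```text
t 42.6 tcp [0.4499 0.234  0.2391] yaw 168.15 j [ 46.  11. -17.   0. -63. -58.] w 0.209 F [1.1 0.7 0.2] g 0.0
  offset cm [ 0.15 -0.04  8.91] spin 0.003 alt -3.139
wrist lid slope [-0.4254905   0.11033665] 43910
bar 17160 -0.12400131523146132 0.3268782692045718 0.3048062964180278
scene slope [-0.01065277  0.09909139] 5591 0.09928176463920263
```

Call:
{"fn": "apply_moves", "kwargs": {"plan": [{"grip": 0, "offset": [0, 0, 3], "spin": 0}, {"grip": 0, "offset": [0, 0, 6], "spin": 0}, {"grip": 0, "offset": [0, 0, 9], "spin": 0}, {"grip": 0, "offset": [0, 0, 11], "spin": 0}, {"grip": 0, "offset": [0, 0, 11.5], "spin": 0}]}}

```text
time_s: 43.2
tcp_pos: [0.4472, 0.232, 0.1195]
ee_rot: [[-0.205, -0.979, -0.005], [-0.979, 0.205, -0.005], [0.006, 0.003, -1.0]]
wrist_force: [-10.5, -2.1, 27.3]
gripper_width: 0.009
gripper_force: 13.4
```

Call:
{"fn": "apply_moves", "kwargs": {"plan": [{"grip": 0, "offset": [0, 0, 0.1], "spin": 0}, {"grip": 0, "offset": [0, 0, 0.2], "spin": 0}, {"grip": 0, "offset": [0, 0, 0.3], "spin": 0}]}}

```text
time_s: 43.5
tcp_pos: [0.4472, 0.2321, 0.1196]
ee_rot: [[-0.205, -0.979, -0.003], [-0.979, 0.205, -0.004], [0.004, 0.002, -1.0]]
wrist_force: [-11.0, -3.1, 26.1]
gripper_width: 0.004
gripper_force: 12.9
```

Call:
{"fn": "apply_moves", "kwargs": {"plan": [{"grip": 0, "offset": [0, 0, -3], "spin": 0}, {"grip": 0, "offset": [0, 0, -7], "spin": 0}, {"grip": 0, "offset": [0, 0, -11], "spin": 0}, {"grip": 0, "offset": [0, 0, -15], "spin": 0}, {"grip": 0, "offset": [0, 0, -16], "spin": 0}]}}

```text
time_s: 44.0
tcp_pos: [0.4502, 0.2343, 0.282]
ee_rot: [[-0.205, -0.979, 0.007], [-0.979, 0.205, 0.005], [-0.006, -0.006, -1.0]]
wrist_force: [0.8, 0.6, -0.1]
gripper_width: 0.006
gripper_force: 0.0
```

Call:
{"fn": "apply_moves", "kwargs": {"plan": [{"grip": 0.2, "offset": [0, 0, 0], "spin": 0}, {"grip": 0.2, "offset": [0, 0, 0], "spin": 0}, {"grip": 0.2, "offset": [0, 0, 0], "spin": 0}, {"grip": 0.2, "offset": [0, 0, 0], "spin": 0}, {"grip": 0.2, "offset": [0, 0, 0], "spin": 0}]}}

```text
time_s: 44.5
tcp_pos: [0.4482, 0.2331, 0.2765]
ee_rot: [[-0.206, -0.979, -0.002], [-0.979, 0.206, -0.002], [0.002, 0.001, -1.0]]
wrist_force: [0.2, -0.0, 0.0]
gripper_width: 0.196
gripper_force: 0.0
```

```bash
python3 - <<'E'
from h import *
from station import r
c=r.capture('scene');X=cloud(c)
ax=np.radians(-11.06);ex=np.array([np.cos(ax),np.sin(ax)]);ey=np.array([-ex[1],ex[0]]);ce=np.array([.5645,.21])
q=(X[...,:2]-ce)@ex;p=(X[...,:2]-ce)@ey;z=X[...,2]
m=(abs(q)<.065)&(abs(p)<.12)&(z>.07)&(z<.13);f=np.polyfit(q[m],z[m],1);print(f,m.sum())
T=X[(abs(X[...,0]-.54)<.05)&(abs(X[...,1]+.367)<.05)&(z>.1)];print('tongs',T.mean(0),T.max(0))
if abs(f[0])<.04: print(r.finish_job())
E
```

```text
[-0.01057345  0.09902554] 6541
tongs [ 0.54127796 -0.3643414   0.13196151] [ 0.56028199 -0.33404321  0.14578153]
the job is handed in; nothing more can be done
None
```

The job is handed in at about 44 s with no verdict returned: all four wooden spools are on the box floor (three standing, one lying after it tipped over), the tongs are back in their stand, and the lid is shut (measured at about 0.01 rad).

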